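# Snap the feed roller between its spring clips

### The arm

A 7-joint arm with a two-finger parallel gripper is mounted at the origin on the work surface; the furniture and walls round the work are solid. World frame = base frame: x ahead of the robot, y to its left, z up, the work surface at z = 0. Lengths are in m, angles in degrees, forces in N, time in s.
With the tool pointing down it reaches from about 0.425 to 0.975 m from the base axis. Payload 16.7 kg.
Tool frame: the origin (TCP) lies on the mounting face of the last link; the fingertips stand 173 mm ahead of it and the grasp point (between the pads) lies env.tcp_to_grasp ahead of it (env.tcp_to_grasp is the distance from the TCP to the grasp point, in m); z points along the fingers, y is the direction in which the jaws open and shut (so a half turn about z gives the same grasp; the last joint's range is limited). The gripper opens to 85 mm and grips with 20 to 120 N. Pads are 22 mm wide; open, the fingers measure 114 mm over their backs; the gripper's body (76 mm by 85 mm) begins 54 mm behind the grasp point. The pads swing forward as they close: fully open they stand 13 mm farther back than shut.
Start: joints at [62.653, 24.414, 4.234, 92.017, -1.954, 63.644, -3.845], TCP at [0.217, -0.639, 0.405] pointing down, gripper open.
Joint ranges: [-163.25, 163.25], [-28.42, 122.38], [-70.27, 78.77], [12.13, 141.07], [-58.53, 238.53], [9.26, 117.41], [-156.51, 156.51]. Speed limits (degrees/s): [108.29, 108.29, 136.94, 136.94, 172.46, 172.46, 172.46].

### API

Orientations are given as a 3x3 rotation matrix whose columns are the frame's x, y, z axes.
In Python, from workcell import sense, viewer, env gives the robot as it stands.
- The arm moves only by the tool step_arm, never from a script. Its argument "increments" is a list of rows, each a list of 2 entries, a list of its own where there are three numbers: the shift along the world's x, y, z in mm, then the turn, a rotation vector about the world's x, y, z in rad. In form: [[[x, y, z], [wx, wy, wz]], ...]. A call has 1 to 10 rows; each row is the pose to reach, as a shift and turn from the pose commanded when the call began; what a row does not reach only later rows make up. A row lasts 1/12 s, in which the tool goes at most 41.7 mm and 7.16 degrees, less where a joint would pass 70% of its speed; a pose out of reach is approached as far as the arm can. A call with a gripper value outside its range is refused whole. "jaw" is the opening, from 0 (shut) to 1 (fully open), set as the call begins (left out, the last holds). The fingers move at their own pace and stop on an object; the grip force is fixed at half the most. Time passes only in rows, so rows that repeat a pose let the fingers close. It gives the time, the measured TCP pose, the force and the opening at its end, in the units of the state.
- sense(): the state, without advancing time (a new reading comes with each control period).
- viewer.capture(name): name is "side" or "top"; returns a dict with "pixels" (420x560x3 uint8, blue, green, red), "depth" (420x560 float32, m along the optical axis (not along the pixel's ray), 0 where there is no reading), "fx", "fy", "cx", "cy" (pixels), "xyz" and "attitude" of the camera in the world. Camera axes: x right, y up, looking along -z (the intrinsics and any distortion apply to the point x, -y, -z); pixel columns grow to the right and rows downward; lengths in m; the calibration is good to about 2 mm. A picture is of the moment at which its call begins.
- env.sign_off(): hands the job in, once; it reports no verdict.
The state is a dict: "t": time; "joint_pos": joint angles; "joint_velocities": joint speeds; "effort": joint torques, N m; "eef_pos": TCP position; "eef_rot": TCP orientation; "contact_force": force on the tool from outside, world axes, zero at the start; "wrist_torque": the same for the moment, N m; "width": finger opening in m.
Only numpy, scipy, OpenCV 4.12 (cv2) and the standard library are available. Lean on these libraries where they do the work, as an engineer would, in place of code of your own. Each camera call takes 0.05 s, during which the arm holds its last target.

### The job

Put the black feed roller from its blue rest back into the label feed unit: lay it over the two steel spring clips and press it straight down, gently and only as far as needed, until it snaps between them and sits level in both black V seats under the clip noses. Then let go and push the red-knobbed lever all the way over, away from the robot, to engage the drive. Do not force the roller and leave the other things on the bench alone.

Things in the scene. Friction and masses are not known exactly. Their poses are not given: they have to be found in the camera images.
- roller: feed roller, about 0.08 kg, level along its x axis; origin at its centre. Middle: black rubber, 50 mm long, 26 mm diameter: grasp here across the axis. Each side: white hub, 24 mm diameter from 25 to 40 mm off centre, then a 45 degree chamfer to 16 mm diameter at the flat end, 44 mm off centre (88 mm overall). Ends alike. In the blue rest its axis is 36 mm above the bench.
- roller_rest: blue rest, fixed: foot 70 x 50 x 8 mm, two V saddles (tops 36 mm high) under the roller's hubs, 32.5 mm either side of the middle; under the rubber it is free down to 8 mm above the bench. Origin at the centre of its underside, x along the roller.
- feed_unit: label feed unit, fixed: grey base plate 150 mm (x) by 200 mm (y -135 to +65 mm), 10 mm thick; origin on its underside below the roller's place; x points away from the robot. On it a steel saddle, 138 x 106 mm, with two black V seats (x = +-32.5 mm) and two spring clips, one at each end, facing along x. Never press the roller on it with over 32 N in all, the clips' own 10 to 15 N included.
- seat_low (a point): centre of the roller's place (axis along the unit's x) with the saddle at its lowest, 47 mm above the unit's origin. The saddle, with seats and clips, is set anew each time 0 to 19 mm higher; this is NOT measured and must be felt. The saddle's top is 27 mm below the home axis (depth for fingers astride the rubber).
- seat_high (a point): the same with the saddle at its highest, 66 mm above the unit's origin. Going down, the chamfers meet the clips about 22.5 mm above home (axis); pressing takes 4 (held) to 18 N (moving) over 3 to 4 mm; then 16 mm at 0 to 3 N (let go here, it sticks); in the last 2.5 mm the noses snap in over the upper chamfers and pull it home with 2 to 8 N, also when let go. Below home: hard stop.
- clip_near (a joint): spread of the spring clip at the end nearer the robot, rad: 0 closed and free, about 0.07 with the roller's flat end in it, under 0.04 with the roller home. Noses: round bars of 7 mm diameter and 14 mm length along y, 10.4 mm above the home axis, 83 mm between them at rest, about 2.5 N/mm each; the lips above open outward and rise to 21 mm above the home axis.
- clip_far (a joint): the same for the far clip.
- drive_lever (a joint): red-knobbed lever, rad: 0 leaning to the robot (unit -x, 0.5 rad from upright), starts at 0 to 0.15; 1.0 fully over, leaning to unit +x, at its stop. Stays where left; about 1.5 N at the ball moves it. Pivot in the unit's frame at x 0, y -108, z 32 mm, axis y; stick 10 mm thick. Its grey block, 70 (x) x 50 (y) mm, is 35 mm high, its boss 45 mm.
- drive_lever_tip (a point): centre of the red ball (26 mm diameter) on the lever, 50 mm from the pivot, 76 to 82 mm above the bench.
- small_box_1: bystander: small brown carton 95 x 62 x 48 mm; origin under its centre.
- wipe_bottle: bystander: white bottle with a blue pump, 63 x 62 x 175 mm; origin under its centre.
- small_box_4: bystander: small blue carton 100 x 68 x 45 mm; origin under its centre.

How it is judged:
By the outcome, as a careful person would: the job done as asked, in the order asked, and still so for the second after the job is handed in, with the robot touching nothing.
It also fails if it takes over 72 s, if anything falls off the work surface, if the arm or the gripper's body presses on something with over 40 N, if the wrist force passes 120 N, or if a joint passes its speed limit or range.

## Working session

There is one attempt and no reset: what is moved stays moved. The work goes in short steps, Python scripts to look and compute and a tool call to move; the robot and the scene stay as the last step left them, time stands still between calls to the robot, and variables do not carry over. Pictures are saved under pics/ and viewed, and the job is handed in when it is done.

Besides the shell and the picture viewer there is one more tool, called after "Call:" as name([rows], argument=value, ...), one row to a line, values as JSON. step_arm: Moves the arm, as the interface text tells. Its arguments: {"type":"object","properties":{"increments":{"type":"array"},"jaw":{"type":"number"}},"required":["increments"]}

```bash
ls; mkdir -p pics; python3 - <<'E'
from workcell import sense, viewer, env
import cv2
s=sense(); print(s); print(env.tcp_to_grasp)
import pickle
for n in ("side","top"):
    c=viewer.capture(n); cv2.imwrite(f"pics/{n}0.png",c["pixels"]); pickle.dump(c,open(f"pics/{n}0.pkl","wb"))
    print(n,{k:c[k] for k in c if k not in("pixels","depth")})
E
```

```text
pics
{'t': 0.0, 'joint_pos': array([62.65559858, 24.44997319,  4.23161063, 92.05275381, -1.95409878,
       63.64314689, -3.84359962]), 'joint_velocities': array([ 1.34402438e-03, -4.38257307e-02,  3.16703146e-02,  9.22113699e-05,
       -3.60389485e-02, -4.85319143e-03, -5.05784723e-02]), 'effort': array([-4.09258973e-04, -9.49824357e+01,  3.76019150e+00, -4.63498414e+01,
        1.92286866e-02,  1.03530168e-02,  3.91898448e-05]), 'eef_pos': array([ 0.2172167 , -0.63889526,  0.40400289]), 'eef_rot': array([[ 9.46776253e-01,  3.21892027e-01, -5.00572712e-04],
       [ 3.21892403e-01, -9.46775516e-01,  1.18499272e-03],
       [-9.24902780e-05, -1.28305352e-03, -9.99999173e-01]]), 'contact_force': array([0.32881081, 0.50909148, 1.00512661]), 'wrist_torque': array([-0.0116371 ,  0.04006451,  0.00425973]), 'width': 0.08541499946262612}
0.1547
side {'fx': 411.2118366729844, 'fy': 411.2118366729844, 'cx': 278.2668029753894, 'cy': 212.33477375954038, 'xyz': array([-0.0125897 ,  1.02555723,  0.61885429]), 'attitude': array([[-0.86662003,  0.24119031, -0.43680311],
       [-0.49879498, -0.39566319,  0.77113826],
       [ 0.01316417,  0.88615906,  0.46319416]])}
top {'fx': 440.3864164389645, 'fy': 440.3864164389645, 'cx': 281.9377009782605, 'cy': 199.67755637295508, 'xyz': array([0.4426338 , 0.08105167, 1.37755464]), 'attitude': array([[ 0.01475221,  0.99698897, -0.0761273 ],
       [-0.99988171,  0.01437788, -0.00546286],
       [-0.00435187,  0.07619889,  0.99708314]])}
```

View pics/side0.png

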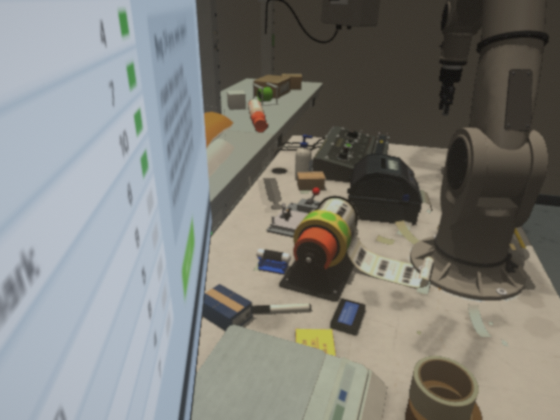

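View pics/top0.png

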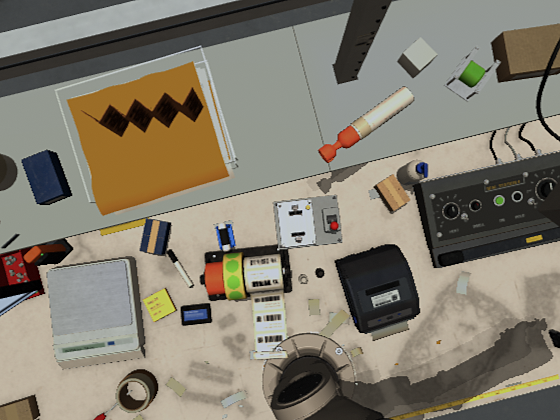

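The side view shows the roller at about (275,258) in the blue rest and the lever ball at about (316,191). In the top view the roller is at about (224,236), the feed unit at (308,222) and the red ball at (334,226). Next I'll zoom in and measure.

```bash
cat > h.py <<'E'
import numpy as np, cv2, pickle
def ray(c,u,v):
    d=np.array([(u-c["cx"])/c["fx"],-(v-c["cy"])/c["fy"],-1.0]); return c["attitude"]@d
def onz(c,u,v,z):
    d=ray(c,u,v); return c["xyz"]+d*(z-c["xyz"][2])/d[2]
def dep(c,u,v):
    return c["xyz"]+ray(c,u,v)*c["depth"][int(round(v)),int(round(u))]
def cloud(c):
    v,u=np.mgrid[0:420,0:560]; d=np.stack([(u-c["cx"])/c["fx"],-(v-c["cy"])/c["fy"],-np.ones(u.shape)],-1)
    return c["xyz"]+(d*c["depth"][...,None])@c["attitude"].T
def proj(c,P):
    p=(np.asarray(P)-c["xyz"])@c["attitude"]; return c["cx"]+c["fx"]*p[...,0]/-p[...,2], c["cy"]-c["fy"]*p[...,1]/-p[...,2]
E
python3 - <<'E'
from h import *
t=pickle.load(open("pics/top0.pkl","rb")); s=pickle.load(open("pics/side0.pkl","rb"))
a=cv2.resize(t["pixels"][180:310,190:350],None,fx=5,fy=5,interpolation=cv2.INTER_CUBIC); cv2.imwrite("pics/topz.png",a[:600])
b=cv2.resize(s["pixels"][165:285,240:400],None,fx=5,fy=5,interpolation=cv2.INTER_CUBIC); cv2.imwrite("pics/sidez.png",b)
C=cloud(t); 
for u in range(190,420,10): print(u,[int(1000*C[v,u,2]) for v in range(130,320,10)])
E
```

```text
190 [355, 353, 352, 361, 365, 361, 286, 249, -1, 4, 4, 0, 0, 1, 1, 8, 2, -1, 12]
200 [354, 351, 356, 359, 360, 355, 247, 248, 2, 0, 0, -4, 3, 1377, -2, 113, 0, 3, 14]
210 [354, 361, 365, 362, 358, 348, 250, 255, 2, 2, 1, -1, -4, 12, 136, 143, 134, 6, 4]
220 [332, 338, 364, 366, 358, 279, 246, 0, 2, -2, 49, 42, 7, 1377, 140, 144, 131, 0, 2]
230 [245, 251, 247, 262, 292, 249, 245, 0, -2, 1, 9, 9, 4, 145, 159, 166, 153, -4, -1]
240 [249, 246, 248, 251, 253, 248, 246, -1, -1, -1, -2, 5, 6, 148, 162, 167, 152, -2, -4]
250 [246, 247, 249, 250, 247, 248, 251, 1, -2, 1, 5, 2, 5, 128, 145, 146, 122, -1, 1]
260 [1377, 247, 248, 249, 250, 250, 0, -1, 5, 2, 2, 2, 6, 131, 144, 150, 117, 18, 6]
270 [249, 252, 250, 250, 248, 248, 1, 0, 0, -5, 3, -4, 7, 134, 146, 145, 60, 15, 0]
280 [251, 251, 249, 245, 248, 244, -2, -2, 23, 20, 22, 8, 4, 146, 151, 147, 52, 9, 3]
290 [250, 248, 248, 250, 248, 250, -2, 11, 23, 28, 25, 19, 0, 1, 100, 6, 5, -2, 0]
300 [250, 248, 250, 246, 250, -1, 0, 25, 53, 29, 23, 26, -5, -4, -5, 37, 2, 1, -3]
310 [247, 248, 251, 248, 249, 5, 0, 25, 29, 22, 26, 21, 4, 4, 0, -5, -2, 9
[... 153 characters left out ...]
0, 4, -1]
340 [248, 289, 250, 248, 1377, 1, -3, 0, -4, 0, 13, 7, -7, 91, 116, 40, -3, 1, 23]
350 [298, 298, 248, 251, 0, -3, 0, -1, -2, -3, 0, 0, -3, 115, 143, 160, 167, 142, 61]
360 [300, 249, 247, 249, -3, 0, 5, 1, 0, 2, -1, 1, 2, 125, 145, 165, 168, 163, 160]
370 [286, 251, 246, 250, -1, -4, 1, 1, -3, 0, -4, 1, 59, 137, 158, 163, 166, 168, 160]
380 [248, 246, 249, -5, 0, -1, 48, -3, 0, -1, -1, -1, 107, 139, 158, 166, 163, 162, 154]
390 [251, 249, 248, -1, 0, 45, 52, 50, 14, 2, -3, 2, 122, 147, 162, 167, 161, 167, 148]
400 [248, 248, 251, 4, 46, 25, 47, 47, -2, 0, 1, -2, 135, 156, 162, 167, 164, 156, 144]
410 [248, 247, 250, -4, 115, 75, 0, -2, 0, 0, -3, -1, -4, 0, 171, 166, 161, 153, 133]
```

View pics/topz.png

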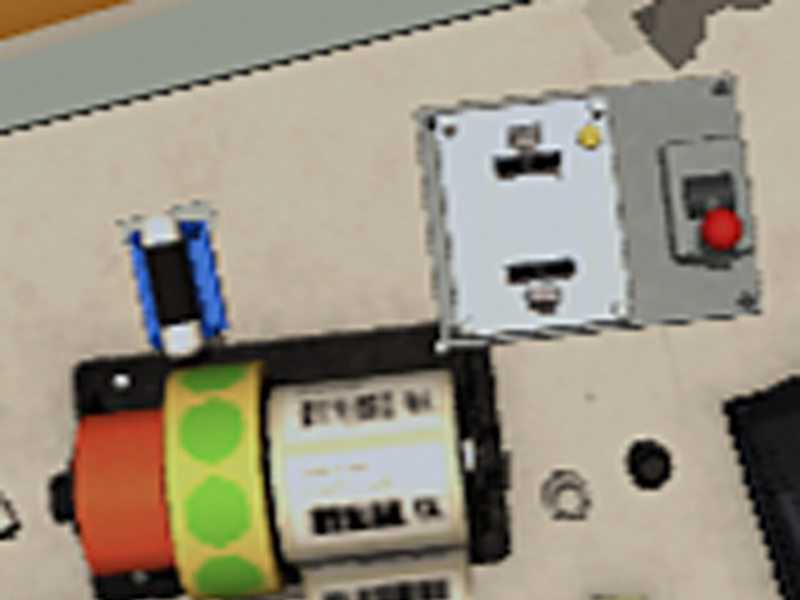

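View pics/sidez.png

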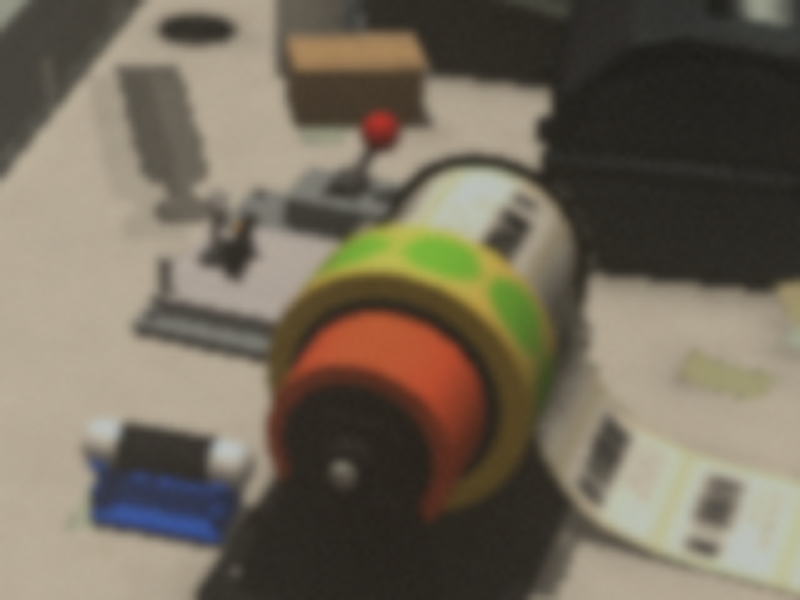

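```bash
python3 - <<'E'
from h import *
t=pickle.load(open("pics/top0.pkl","rb")); s=pickle.load(open("pics/side0.pkl","rb"))
C=cloud(t); im=t["pixels"]; hsv=cv2.cvtColor(im,cv2.COLOR_BGR2HSV).astype(int)
bench=C[200:240,240:262].reshape(-1,3); print("bench z",np.median(bench[:,2]))
# saddle white
def comp(m,u0,u1,v0,v1,name):
    M=np.zeros(m.shape,np.uint8); M[v0:v1,u0:u1]=m[v0:v1,u0:u1]*255
    cs,_=cv2.findContours(M,cv2.RETR_EXTERNAL,cv2.CHAIN_APPROX_NONE); c=max(cs,key=cv2.contourArea)
    print(name,cv2.minAreaRect(c),cv2.contourArea(c)); return c
for (u,v) in [(285,205),(300,222),(322,200),(300,172),(258,215)]: print((u,v),im[v,u],hsv[v,u])
H,S,V=hsv[...,0],hsv[...,1],hsv[...,2]
red=((H<8)|(H>172))&(S>150)&(V>90); c=comp(red,320,350,210,240,"ball")
blue=(H>100)&(H<130)&(S>120); c=comp(blue,205,245,215,260,"rest")
for (u,v) in [(224,236),(222,226),(226,247),(218,236),(230,236)]: print((u,v),im[v,u],hsv[v,u])
big=cv2.resize(im[190:255,265:350],None,fx=9,fy=9,interpolation=cv2.INTER_CUBIC); cv2.imwrite("pics/u.png",big)
big=cv2.resize(im[215:258,205:245],None,fx=14,fy=14,interpolation=cv2.INTER_CUBIC); cv2.imwrite("pics/r.png",big)
E
```

```text
bench z -0.000337187192584798
(285, 205) [207 202 195] [103  15 207]
(300, 222) [207 202 195] [103  15 207]
(322, 200) [130 134 134] [ 30   8 134]
(300, 172) [143 152 147] [ 47  15 152]
(258, 215) [163 181 192] [ 19  39 192]
ball ((333.5, 225.5), (7.0, 7.0), 90.0) 38.5
rest ((230.23077392578125, 235.1538543701172), (23.533939361572266, 5.491251468658447), 78.69007110595703) 96.5
(224, 236) [20 22 24] [15 43 24]
(222, 226) [215 205 198] [108  20 215]
(226, 247) [217 202 196] [111  25 217]
(218, 236) [212 105  48] [110 197 212]
(230, 236) [214 117  67] [110 175 214]
```

View pics/u.png

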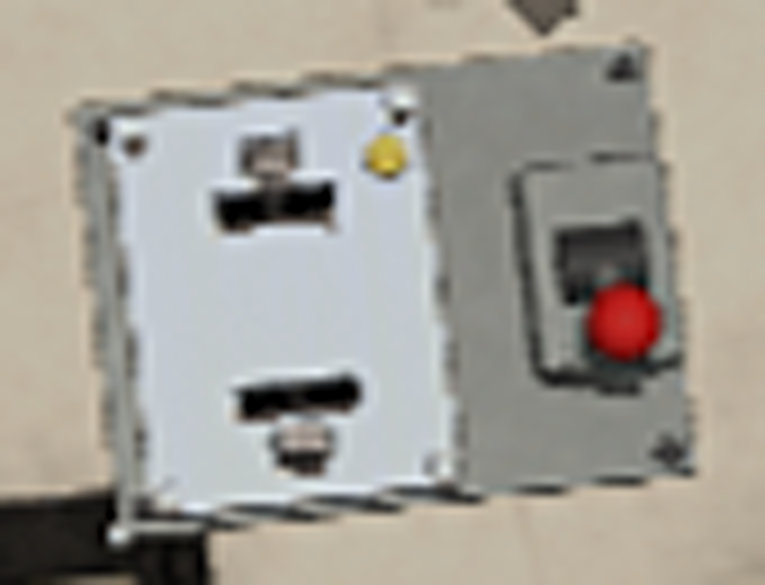

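View pics/r.png

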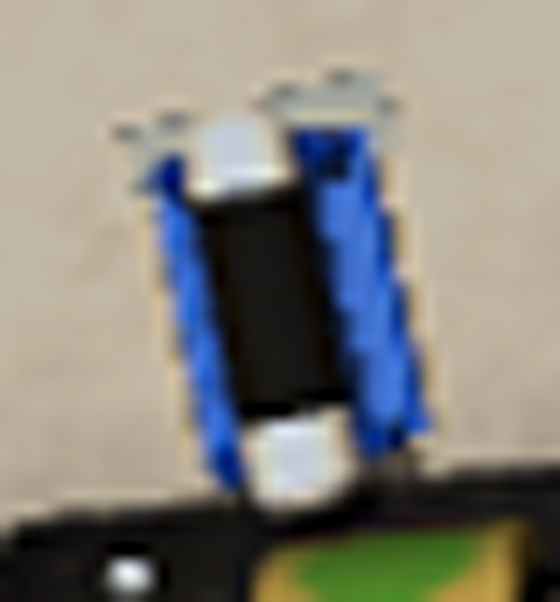

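```bash
python3 - <<'E'
from h import *
t=pickle.load(open("pics/top0.pkl","rb")); C=cloud(t)
U=lambda X,Y:(265+(X+.5)/9-.5,190+(Y+.5)/9-.5)
R=lambda X,Y:(205+(X+.5)/14-.5,215+(Y+.5)/14-.5)
P=[onz(t,*U(*p),.010)[:2] for p in [(75,105),(645,45),(692,472),(113,535)]]
P=np.array(P); print("plate",P.round(4),"sides",[np.linalg.norm(P[i]-P[(i+1)%4]).round(4) for i in range(4)])
# rigid fit
from scipy.spatial.transform import Rotation
def fit(L,W):
    L=np.array(L);lc=L.mean(0);wc=W.mean(0);Hm=(L-lc).T@(W-wc)
    a=np.arctan2(Hm[0,1]-Hm[1,0],Hm[0,0]+Hm[1,1]);Q=np.array([[np.cos(a),-np.sin(a)],[np.sin(a),np.cos(a)]])
    o=wc-Q@lc; return a,Q,o,(W-(L@Q.T+o)).round(4)
a,Q,o,r=fit([(.075,.065),(.075,-.135),(-.075,-.135),(-.075,.065)],P); print("plate yaw",np.degrees(a),o,r)
hsv=cv2.cvtColor(t["pixels"],cv2.COLOR_BGR2HSV)
# saddle height by depth
pts=C[200:240,284:308].reshape(-1,3); m=(hsv[200:240,284:308,1].ravel()<25)&(hsv[200:240,284:308,2].ravel()>185)
print("saddle z",np.median(pts[m,2]),pts[m,2].mean(),m.sum())
g=C[196:206,316:326].reshape(-1,3);print("plate z",np.median(g[:,2]))
for z in(.022,.027,.032):
  S=np.array([onz(t,*U(*p),z)[:2] for p in [(105,112),(416,84),(460,488),(150,512)]]); print("sad",z,S.mean(0),[np.linalg.norm(S[i]-S[(i+1)%4]).round(4) for i in range(4)])
for z in (.035,.04,.045,.05): print("seats",z,[onz(t,*U(*p),z)[:2].round(4) for p in [(275,206),(299,396)]],"clips",[onz(t,*U(*p),z+.012)[:2].round(4) for p in [(270,155),(302,443)]])
A=onz(t,*R(234,118),.036);B=onz(t,*R(300,500),.036);m1=onz(t,*R(245,195),.036+0);m2=onz(t,*R(296,410),.036)
print("roller ends",A,B,np.linalg.norm(A-B),(A+B)/2,"rub",m1,m2,(m1+m2)/2,np.linalg.norm(m1-m2)); 
for p in ((A,B),(m1,m2)): print(np.degrees(np.arctan2(*(p[0]-p[1])[[1,0]])))
for z in(.076,.079):print("ball",z,onz(t,333.5,225.5,z))
print("expected ball", o+Q@np.array([-.5*0.05,-.108]))
L=C[255:305,205:292].reshape(-1,3); L=L[L[:,2]>.1];L=L[L[:,2]<.2]; print("rollstand",np.percentile(L,[1,50,99],axis=0).round(3))
# shelf edge
for u in (210,225,260,300):
  col=C[:,u]; k=np.where((col[:,2]>.2)&(col[:,2]<.3)&(np.arange(420)<230))[0].max(); print(u,col[k].round(3))
E
```

```text
plate [[ 0.5418  0.1166]
 [ 0.5655 -0.0803]
 [ 0.4186 -0.0972]
 [ 0.3941  0.1012]] sides [np.float64(0.1984), np.float64(0.1479), np.float64(0.1999), np.float64(0.1485)]
plate yaw 6.70046415520858 [0.47590418 0.04482821] [[-0.001  -0.0015]
 [-0.0007  0.0002]
 [ 0.0014  0.0008]
 [ 0.0003  0.0006]]
saddle z 0.024139895718527704 0.029918767318192697 711
plate z 0.00927237635896283
sad 0.022 [0.47580131 0.04431335] [np.float64(0.1071), np.float64(0.1386), np.float64(0.1058), np.float64(0.1373)]
sad 0.027 [0.47567897 0.04444886] [np.float64(0.1067), np.float64(0.1381), np.float64(0.1054), np.float64(0.1368)]
sad 0.032 [0.47555663 0.04458437] [np.float64(0.1063), np.float64(0.1376), np.float64(0.105), np.float64(0.1363)]
seats 0.035 [array([0.5067, 0.0477]), array([0.4426, 0.0387])] clips [array([0.5232, 0.0498]), array([0.4269, 0.0379])]
seats 0.04 [array([0.5064, 0.0478]), array([0.4426, 0.0389])] clips [array([0.5229, 0.05  ]), array([0.427 , 0.0381])]
seats 0.045 [array([0.5062, 0.0479]), array([0.4426, 0.0391])] clips [array([0.5226, 0.0501]), array([0.427 , 0.0383])]
seats 0.05 [array([0.5059, 0.048 ]), array([0.4426, 0.0392])] clips [array([0.5223, 0.0502]), array([0.4271, 0.0384])]
roller ends [0.47129568 0.27211434 0.036     ] [0.38893526 0.25573529 0.036     ] 0.08397328816417528 [0.43011547 0.26392481 0.036     ] rub [0.45462377 0.26930102 0.036     ] [0.40830632 0.25707634 0.036     ] [0.43146504 0.26318868 0.036     ] 0.047903536370874335
11.247681112451188
14.78506048215694
ball 0.076 [ 0.46782583 -0.0650079   0.076     ]
ball 0.079 [ 0.46776777 -0.06467124  0.079     ]
expected ball [ 0.46367624 -0.06535109]
rollstand [[0.261 0.071 0.105]
 [0.327 0.192 0.143]
 [0.379 0.298 0.166]]
210 [0.524 0.274 0.237]
225 [0.534 0.235 0.243]
260 [0.559 0.145 0.243]
300 [0.586 0.041 0.248]
```

```bash
python3 - <<'E'
from h import *
t=pickle.load(open("pics/top0.pkl","rb")); C=cloud(t)
for u in range(206,262,4):
  col=C[245:275,u]; print(u,[(int(1e3*p[0]),int(1e3*p[1]),int(1e3*p[2])) for p in col[:16:2]])
E
```

```text
206 [(402, 322, 3), (396, 322, 0), (390, 323, -1), (384, 323, -4), (378, 320, 8), (372, 320, 6), (366, 320, 7), (359, 320, 4)]
210 [(402, 310, -2), (396, 310, 2), (390, 310, -1), (384, 310, 0), (378, 308, 5), (372, 308, 8), (365, 309, 1), (359, 309, 0)]
214 [(403, 297, 1), (397, 297, 2), (390, 298, -1), (384, 296, 5), (378, 297, 0), (372, 295, 8), (366, 295, 8), (360, 296, 2)]
218 [(403, 286, -4), (397, 284, 5), (390, 285, -2), (385, 283, 8), (378, 285, 0), (372, 283, 7), (366, 283, 9), (360, 283, 8)]
222 [(404, 266, 48), (398, 267, 42), (392, 267, 35), (385, 271, 5), (379, 271, 4), (372, 272, 2), (366, 271, 1), (360, 271, 6)]
226 [(405, 254, 48), (399, 254, 47), (392, 254, 42), (385, 259, 5), (379, 259, 5), (379, 243, 123), (373, 242, 132), (368, 241, 139)]
230 [(404, 244, 29), (398, 244, 30), (391, 247, 7), (385, 246, 6), (383, 235, 103), (379, 232, 123), (374, 231, 135), (369, 229, 143)]
234 [(404, 235, 5), (397, 235, -1), (391, 234, 6), (385, 234, 7), (384, 222, 112), (379, 221, 125), (374, 219, 137), (369, 219, 140)]
238 [(404, 223, -5), (398, 223, 0), (392, 222, 4), (386, 222, 6), (384, 210, 118), (442, 81, 1377), (374, 208, 135), (369, 207, 140)]
242 [(404, 210, 0), (398, 210, 0), (392, 209, 7), (386, 209, 7), (383, 202, 82), (377, 202, 86), (374, 198, 123), (369, 197, 132)]
246 [(404, 198, -1), (398, 198, -1), (392, 197, 9), (386, 197, 2), (380, 197, 4), (374, 196, 12), (373, 188, 110), (368, 187, 119)]
250 [(404, 185, 0), (399, 184, 12), (392, 185, 1), (386, 185, 6), (380, 184, 6), (374, 184, 4), (373, 176, 108), (368, 175, 123)]
254 [(405, 173, 0), (399, 172, 9), (392, 173, 2), (386, 172, 12), (380, 172, 6), (374, 172, 9), (374, 164, 119), (369, 164, 128)]
258 [(405, 161, 0), (399, 160, 4), (393, 160, 5), (386, 160, 1), (380, 160, 5), (374, 160, 7), (374, 153, 113), (369, 152, 128)]
```

Call:
step_arm([
  [[20,35,0],[0,0,-0.013]],
  [[41,70,0],[0,0,-0.026]],
  [[61,105,0],[0,0,-0.04]],
  [[82,140,0],[0,0,-0.05]],
  [[102,174,0],[0,0,-0.06]],
  [[122,209,0],[0,0,-0.07]],
  [[143,244,0],[0,0,-0.08]],
  [[163,279,0],[0,0,-0.1]],
  [[177,316,0],[0,0,-0.11]],
  [[192,353,0],[0,0,-0.127]],
])

```text
t: 0.93
eef_pos: [0.4096, -0.2841, 0.4046]
eef_rot: [[0.98, 0.199, -0.0], [0.199, -0.98, 0.0], [-0.0, -0.0, -1.0]]
contact_force: [0.5, -0.3, -0.1]
width: 0.0854
```

Call:
step_arm([
  [[14,37,0],[0,0,0]],
  [[28,74,0],[0,0,0]],
  [[42,111,0],[0,0,0]],
  [[56,148,0],[0,0,0]],
  [[70,186,0],[0,0,0]],
  [[71,226,0],[0,0,0]],
  [[71,266,0],[0,0,0]],
  [[71,306,0],[0,0,0]],
  [[71,346,0],[0,0,0]],
  [[71,386,0],[0,0,0]],
])

```text
t: 1.77
eef_pos: [0.4797, 0.1018, 0.4047]
eef_rot: [[0.98, 0.199, 0.0], [0.199, -0.98, -0.0], [0.0, 0.0, -1.0]]
contact_force: [0.8, -1.7, 1.0]
width: 0.0855
```

Call:
step_arm([
  [[-11,38,0],[0,0,0]],
  [[-22,76,0],[0,0,0]],
  [[-33,114,0],[0,0,0]],
  [[-42,150,0],[0,0,0]],
  [[-45,164,-20],[0,0,0]],
  [[-45,164,-60],[0,0,0]],
  [[-45,164,-100],[0,0,0]],
  [[-45,164,-100],[0,0,0]],
  [[-45,164,-100],[0,0,0]],
])

```text
t: 2.52
eef_pos: [0.4348, 0.2637, 0.3039]
eef_rot: [[0.98, 0.2, -0.004], [0.2, -0.98, -0.002], [-0.004, 0.001, -1.0]]
contact_force: [0.7, 0.4, 1.4]
width: 0.0855
```

```bash
cat > cap.py <<'E'
from workcell import sense, viewer, env
import cv2,pickle,sys
tag=sys.argv[1]; n=sys.argv[2]; u0,u1,v0,v1=map(int,sys.argv[3:7])
c=viewer.capture(n); pickle.dump(c,open(f"pics/{n}{tag}.pkl","wb"))
f=min(800/(u1-u0),600/(v1-v0)); a=cv2.resize(c["pixels"][v0:v1,u0:u1],None,fx=f,fy=f,interpolation=cv2.INTER_CUBIC)
cv2.imwrite(f"pics/{n}{tag}.png",a); s=sense(); print(s["t"],s["eef_pos"],s["contact_force"],s["width"],s["joint_pos"].round(1))
E
python3 cap.py 1 side 220 380 160 280; python3 cap.py 1 top 180 300 190 280
```

```text
2.5667 [0.43556035 0.26415818 0.30568489] [-0.55647558  0.8700101   1.19621033] 0.0853230670741089 [ -12.1   18.6  -30.9  116.9   12.7   47.8 -128.8]
2.6167 [0.43586877 0.26435497 0.30659562] [ 0.11616106 -1.04112857 -0.00550913] 0.08515675981813547 [ -12.1   18.5  -30.9  116.8   12.8   47.8 -128.8]
```

View pics/side1.png

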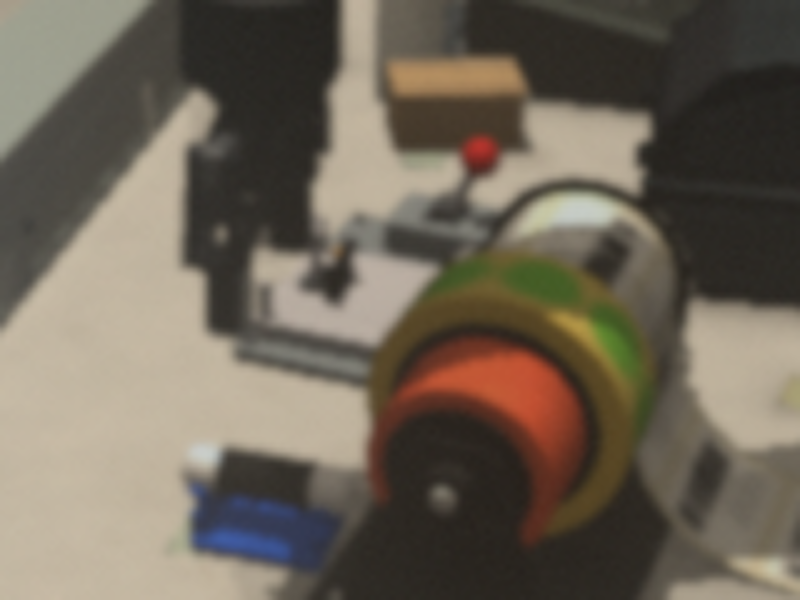

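View pics/top1.png

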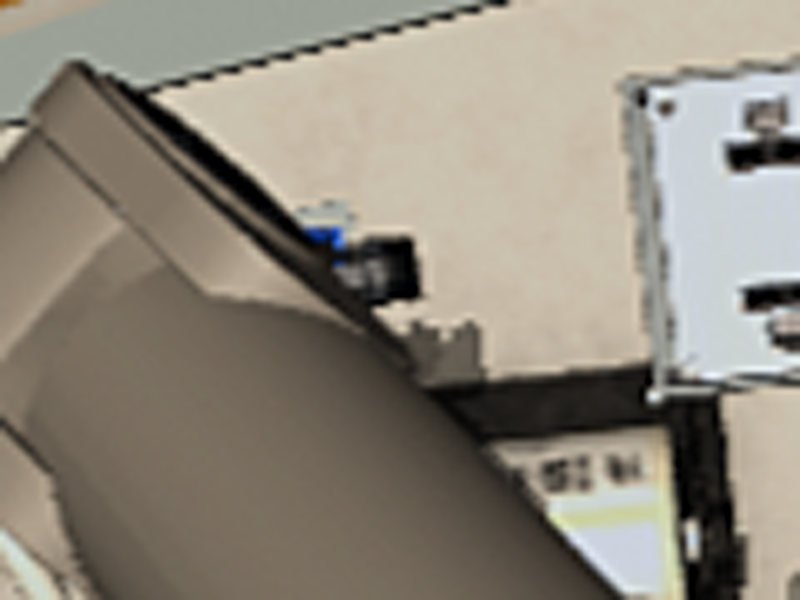

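```bash
python3 - <<'E'
from h import *
t=pickle.load(open("pics/top1.pkl","rb")); C=cloud(t)
for v in range(196,282,6): print(v,[tuple((1e3*C[v,u]).astype(int)) for u in range(180,262,9)])
E
```

```text
196 [(np.int64(534), np.int64(349), np.int64(249)), (np.int64(534), np.int64(326), np.int64(248)), (np.int64(535), np.int64(303), np.int64(250)), (np.int64(535), np.int64(280), np.int64(248)), (np.int64(535), np.int64(256), np.int64(249)), (np.int64(536), np.int64(234), np.int64(247)), (np.int64(557), np.int64(239), np.int64(1)), (np.int64(557), np.int64(211), np.int64(0)), (np.int64(558), np.int64(182), np.int64(-1)), (np.int64(558), np.int64(154), np.int64(-1))]
202 [(np.int64(519), np.int64(349), np.int64(248)), (np.int64(502), np.int64(270), np.int64(503)), (np.int64(504), np.int64(257), np.int64(477)), (np.int64(521), np.int64(283), np.int64(229)), (np.int64(537), np.int64(296), np.int64(-5)), (np.int64(537), np.int64(267), np.int64(0)), (np.int64(538), np.int64(238), np.int64(1)), (np.int64(538), np.int64(210), np.int64(-1)), (np.int64(539), np.int64(182), np.int64(-2)), (np.int64(539), np.int64(154), np.int64(-5))]
208 [(np.int64(503), np.int64(348), np.int64(249)), (np.int64(489), np.int64(268), np.int64(512)), (np.int64(489), np.int64(248), np.int64(524)), (np.int64(493), np
[... 5257 characters left out ...]
64(373), np.int64(177), np.int64(640)), (np.int64(374), np.int64(162), np.int64(645)), (np.int64(375), np.int64(146), np.int64(650)), (np.int64(375), np.int64(132), np.int64(647)), (np.int64(374), np.int64(117), np.int64(641))]
280 [(np.int64(293), np.int64(401), np.int64(-4)), (np.int64(295), np.int64(370), np.int64(11)), (np.int64(357), np.int64(232), np.int64(586)), (np.int64(361), np.int64(211), np.int64(616)), (np.int64(363), np.int64(193), np.int64(633)), (np.int64(364), np.int64(176), np.int64(644)), (np.int64(365), np.int64(161), np.int64(654)), (np.int64(366), np.int64(145), np.int64(658)), (np.int64(367), np.int64(131), np.int64(662)), (np.int64(367), np.int64(116), np.int64(659))]
```

Call:
step_arm([
  [[0,0,-25],[0,0,0]],
  [[0,0,-50],[0,0,0]],
  [[0,0,-70],[0,0,0]],
  [[0,0,-85],[0,0,0]],
  [[0,0,-95],[0,0,0]],
  [[0,0,-104],[0,0,0]],
  [[0,0,-110],[0,0,0]],
  [[0,0,-113],[0,0,0]],
  [[0,0,-113],[0,0,0]],
])

```text
t: 3.37
eef_pos: [0.4355, 0.2641, 0.1919]
eef_rot: [[0.98, 0.199, 0.0], [0.199, -0.98, 0.0], [0.0, -0.0, -1.0]]
contact_force: [0.0, -0.2, -0.1]
width: 0.0855
```

```bash
python3 cap.py 2 side 220 380 160 280
```

```text
3.4167 [0.43549139 0.2640986  0.192172  ] [0.06200036 0.31004985 0.61356614] 0.08519797506075272 [ -17.    28.7  -26.   120.7   21.6   34.9 -136.6]
```

View pics/side2.png

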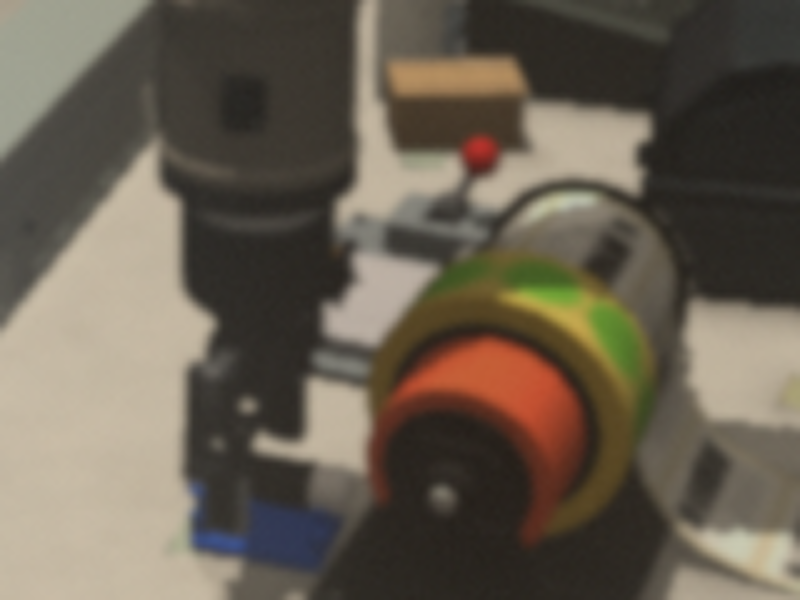

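Call:
step_arm([
  [[0,0,0],[0,0,0]],
  [[0,0,0],[0,0,0]],
  [[0,0,0],[0,0,0]],
  [[0,0,0],[0,0,0]],
  [[0,0,0],[0,0,0]],
  [[0,0,0],[0,0,0]],
  [[0,0,0],[0,0,0]],
  [[0,0,0],[0,0,0]],
], jaw=0)

```text
t: 4.08
eef_pos: [0.4354, 0.2639, 0.1919]
eef_rot: [[0.98, 0.2, 0.0], [0.2, -0.98, -0.0], [0.0, 0.0, -1.0]]
contact_force: [-0.4, -1.5, 5.5]
width: 0.0234
```

Call:
step_arm([
  [[0,0,5],[0,0,0]],
  [[0,0,20],[0,0,0]],
  [[0,0,45],[0,0,0]],
  [[0,0,75],[0,0,0]],
  [[0,0,100],[0,0,0]],
  [[0,0,109],[0,0,0]],
  [[0,0,109],[0,0,0]],
])

```text
t: 4.67
eef_pos: [0.4357, 0.2643, 0.303]
eef_rot: [[0.98, 0.199, 0.003], [0.199, -0.98, 0.002], [0.004, -0.001, -1.0]]
contact_force: [0.3, -0.1, -2.2]
width: 0.0236
```

```bash
python3 cap.py 3 side 220 340 130 220;python3 cap.py 3 top 180 300 190 280
```

```text
4.7167 [0.43546248 0.26382723 0.30131176] [ 0.18424846 -0.7189239  -1.57465019] 0.023162146076988865 [ -12.    18.9  -31.1  117.1   13.3   47.2 -129.3]
4.7667 [0.43516601 0.26361086 0.3002285 ] [ 0.40879333  0.05306249 -2.06732208] 0.02330677263427533 [ -12.    19.   -31.1  117.2   13.3   47.1 -129.3]
```

View pics/side3.png

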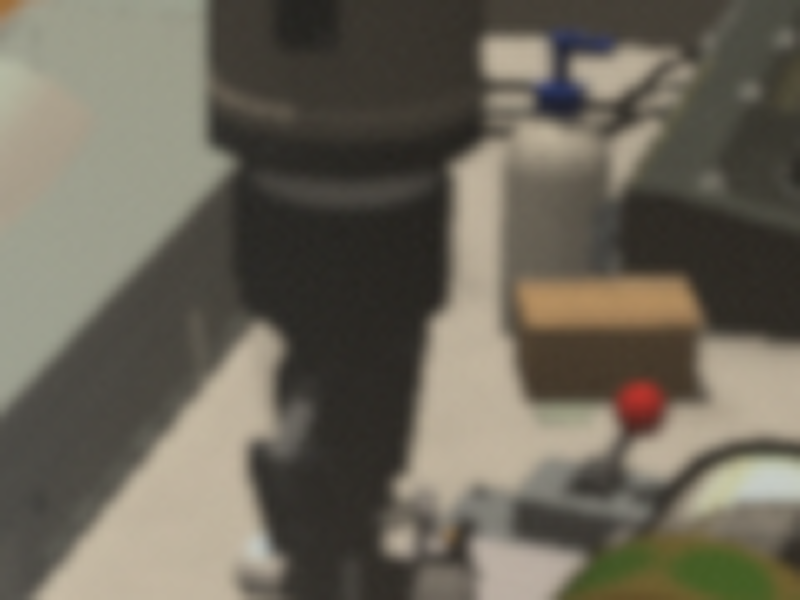

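View pics/top3.png

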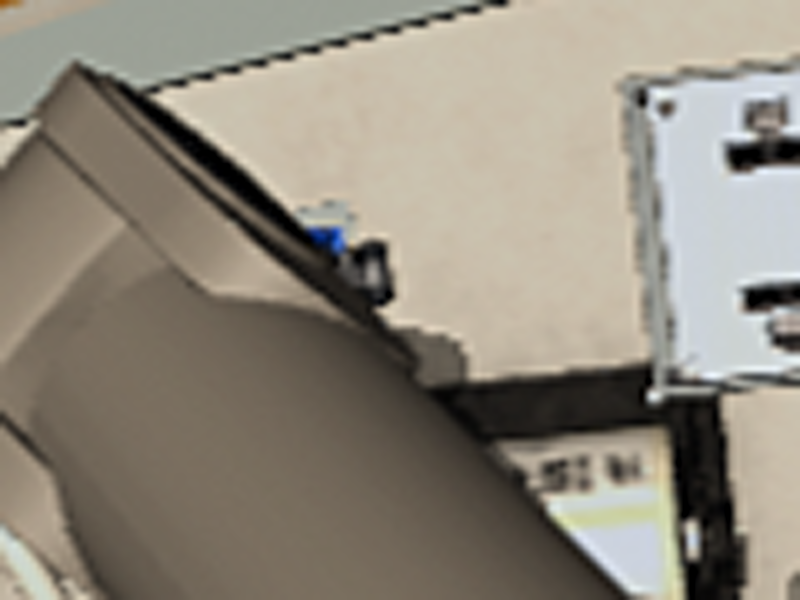

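Call:
step_arm([
  [[15,-10,0],[0,0,0]],
  [[25,-42,0],[0,0,-0.01]],
  [[32,-80,0],[0,0,-0.03]],
  [[38,-118,0],[0,0,-0.05]],
  [[42,-156,0],[0,0,-0.07]],
  [[44,-190,0],[0,0,-0.08]],
  [[44,-212,0],[0,0,-0.08]],
  [[44,-219,0],[0,0,-0.08]],
  [[44,-219,0],[0,0,-0.08]],
  [[44,-219,0],[0,0,-0.08]],
])

```text
t: 5.6
eef_pos: [0.479, 0.0454, 0.2998]
eef_rot: [[0.993, 0.12, -0.002], [0.12, -0.993, 0.0], [-0.001, -0.0, -1.0]]
contact_force: [0.3, 0.8, -1.2]
width: 0.0233
```

```bash
python3 cap.py 4 side 240 360 130 220;python3 cap.py 4 top 250 370 180 270
```

```text
5.65 [0.47912721 0.04610247 0.30002769] [ 0.72432803  0.9674627  -0.53471913] 0.02327655121736341 [   9.3   15.8  -25.6  120.7    9.5   45.4 -105.2]
5.7 [0.47916877 0.04636989 0.30022135] [-1.3352033   0.24955705 -1.33756263] 0.023102920374139784 [   9.3   15.8  -25.6  120.7    9.5   45.4 -105.2]
```

View pics/side4.png

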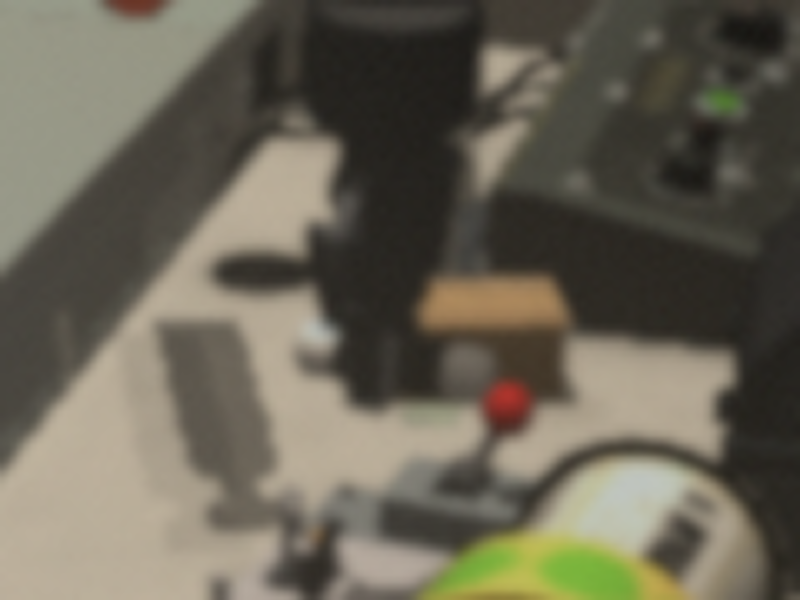

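View pics/top4.png

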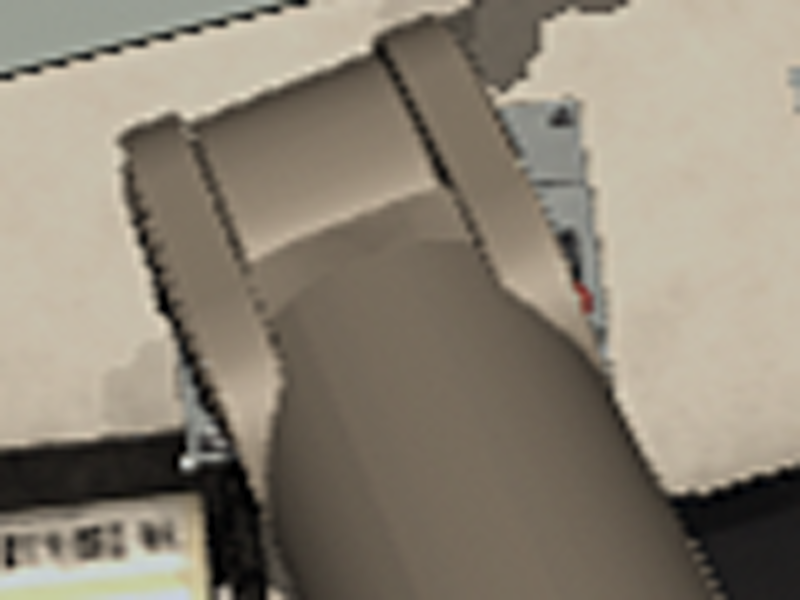

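```bash
python3 - <<'E'
from h import *
s=pickle.load(open("pics/side4.pkl","rb"))
ax=np.array([np.cos(np.radians(6.9)),np.sin(np.radians(6.9)),0])
T=np.array([.4792,.0463,.3003-.1559])
for off in(-8,-4,0,4):
  o=[]
  for e in (44,40,25,0,-25,-40,-44):
    u,v=proj(s,T+ax*(off+e)*1e-3); o.append((round((u-240+.5)*6.667),round((v-130+.5)*6.667)))
  print(off,o)
# noses/unit in side view and check calibration: seats far at home
o=np.array([.4753,.0443,0])
for nm,L in (("ball",[-.024,-.108,.076]),("plate corner far-left",[.075,.065,.01]),("near-left",[-.075,.065,.01]),("far clip",[.045,0,.062])):
  c,si=ax[0],ax[1]; P=o+[c*L[0]-si*L[1],si*L[0]+c*L[1],L[2]]; u,v=proj(s,P); print(nm,u,v,(u-239.5)*6.667,(v-129.5)*6.667)
a=cv2.resize(s["pixels"][168:198,275:325],None,fx=16,fy=16,interpolation=cv2.INTER_CUBIC);cv2.imwrite("pics/s4z.png",a)
E
```

```text
-8 [(311, 341), (319, 343), (351, 348), (405, 358), (459, 368), (493, 374), (501, 375)]
-4 [(302, 340), (311, 341), (342, 347), (396, 356), (451, 366), (484, 372), (493, 374)]
0 [(294, 338), (302, 340), (334, 345), (388, 355), (442, 365), (475, 371), (484, 372)]
4 [(285, 337), (294, 338), (325, 344), (379, 353), (433, 363), (466, 369), (475, 371)]
ball 317.3866595301088 191.53981574171323 519.2703590872352 413.61945155000205
plate corner far-left 266.2338026837974 228.00176928134266 178.2342624928774 656.7112957987115
near-left 314.09823445982283 238.77582144641383 497.34642914363883 728.5419015832409
far clip 284.184415534894 205.35613326560588 297.91099837113836 505.73284048179437
```

View pics/s4z.png

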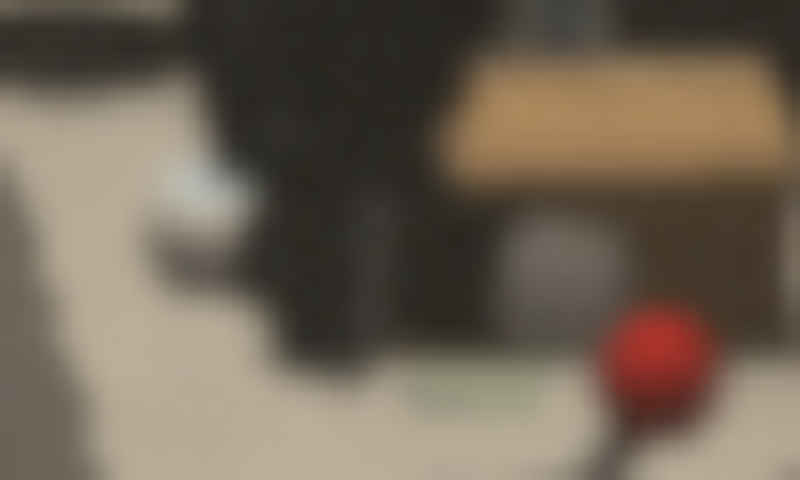

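```bash
python3 - <<'E'
from h import *
for tag,box in (("side0",(250,245,300,275)),("side4",(278,172,322,194))):
  c=pickle.load(open(f"pics/{tag}.pkl","rb")); u0,v0,u1,v1=box
  g=cv2.cvtColor(c["pixels"],cv2.COLOR_BGR2GRAY)
  print(tag,"u",list(range(u0,u1,2)))
  for v in range(v0,v1): print(v,[int(x) for x in g[v,u0:u1:2]])
s=pickle.load(open("pics/side0.pkl","rb")); 
for y in(11.5,):
  ax=np.array([np.cos(np.radians(y)),np.sin(np.radians(y)),0])
  for e in(44,32.5,0,-32.5,-44): print(e,proj(s,np.array([.431,.2635,.036])+ax*e*1e-3))
a=cv2.resize(s["pixels"][240:280,250:300],None,fx=15,fy=15,interpolation=cv2.INTER_CUBIC);cv2.imwrite("pics/s0z.png",a)
E
```

```text
side0 u [250, 252, 254, 256, 258, 260, 262, 264, 266, 268, 270, 272, 274, 276, 278, 280, 282, 284, 286, 288, 290, 292, 294, 296, 298]
245 [173, 172, 173, 171, 170, 171, 171, 170, 170, 171, 170, 170, 170, 170, 170, 170, 170, 169, 170, 169, 169, 163, 105, 60, 55]
246 [174, 173, 173, 172, 171, 172, 171, 170, 170, 171, 172, 172, 172, 172, 171, 170, 170, 170, 170, 170, 169, 158, 99, 59, 49]
247 [172, 171, 172, 172, 173, 173, 173, 170, 167, 170, 171, 172, 172, 171, 170, 171, 171, 169, 169, 170, 168, 153, 90, 56, 46]
248 [170, 171, 172, 173, 176, 178, 177, 164, 154, 161, 166, 167, 170, 171, 170, 170, 170, 170, 168, 168, 167, 148, 80, 55, 43]
249 [171, 171, 171, 173, 182, 187, 182, 146, 121, 134, 146, 152, 159, 165, 167, 170, 169, 169, 167, 166, 166, 143, 74, 55, 41]
250 [171, 170, 170, 171, 185, 190, 184, 123, 83, 93, 106, 119, 133, 146, 155, 162, 164, 166, 166, 164, 165, 141, 71, 52, 40]
251 [170, 171, 170, 169, 181, 187, 178, 105, 60, 62, 68, 79, 93, 105, 123, 138, 147, 165, 167, 165, 165, 142, 70, 49, 41]
252 [170, 170, 170, 163, 168, 178, 165, 89, 54, 55, 56, 59, 61, 69, 85, 96, 123, 16
[... 4581 characters left out ...]
6, 110, 88, 79, 80, 74, 90]
191 [109, 155, 174, 174, 172, 172, 168, 141, 115, 104, 129, 138, 135, 136, 136, 138, 141, 98, 69, 69, 71, 115]
192 [104, 142, 172, 172, 171, 171, 172, 163, 152, 141, 156, 150, 147, 149, 151, 155, 160, 109, 61, 60, 71, 131]
193 [102, 135, 170, 172, 172, 172, 173, 173, 169, 163, 168, 160, 153, 155, 158, 162, 167, 121, 58, 57, 81, 144]
44 (np.float64(257.4917327444059), np.float64(251.41429224600333))
32.5 (np.float64(261.66096802744926), np.float64(252.2328488842008))
0 (np.float64(273.5788428046927), np.float64(254.5727157542226))
-32.5 (np.float64(285.7005454393762), np.float64(256.9526006693846))
-44 (np.float64(290.03957119733246), np.float64(257.8044927062601))
```

View pics/s0z.png

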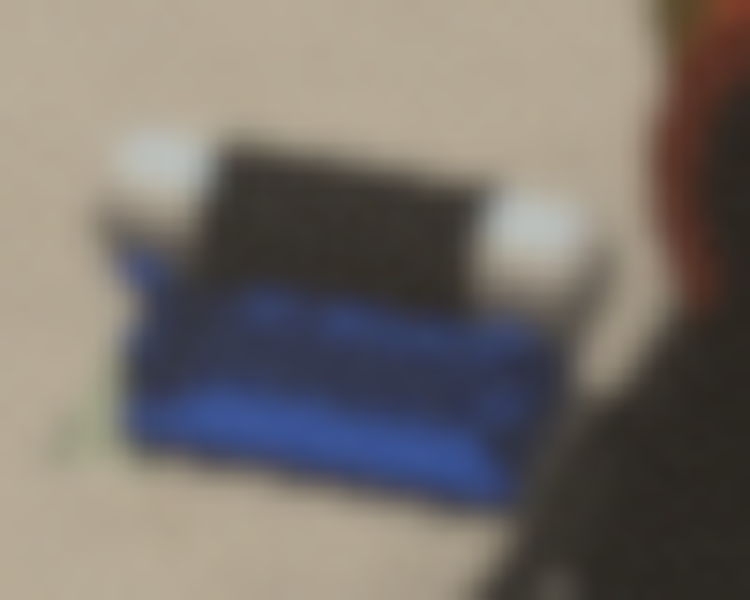

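Call:
step_arm([
  [[0.5,-0.5,-20],[0,0,0]],
  [[0.5,-0.5,-38],[0,0,0]],
  [[0.5,-0.5,-46],[0,0,0]],
  [[0.5,-0.5,-50],[0,0,0]],
  [[0.5,-0.5,-50],[0,0,0]],
  [[0.5,-0.5,-50],[0,0,0]],
  [[0.5,-0.5,-50],[0,0,0]],
])

```text
t: 6.28
eef_pos: [0.4801, 0.0448, 0.2514]
eef_rot: [[0.993, 0.121, 0.001], [0.121, -0.993, 0.0], [0.001, -0.0, -1.0]]
contact_force: [-0.2, -0.4, -0.5]
width: 0.0233
```

```bash
python3 cap.py 5 side 255 335 165 225
```

```text
6.3333 [0.48008234 0.04462837 0.25145307] [ 0.32936872  0.29329142 -0.7526424 ] 0.02331493833153144 [   7.7   20.3  -24.1  122.7   12.9   39.3 -108.2]
```

View pics/side5.png

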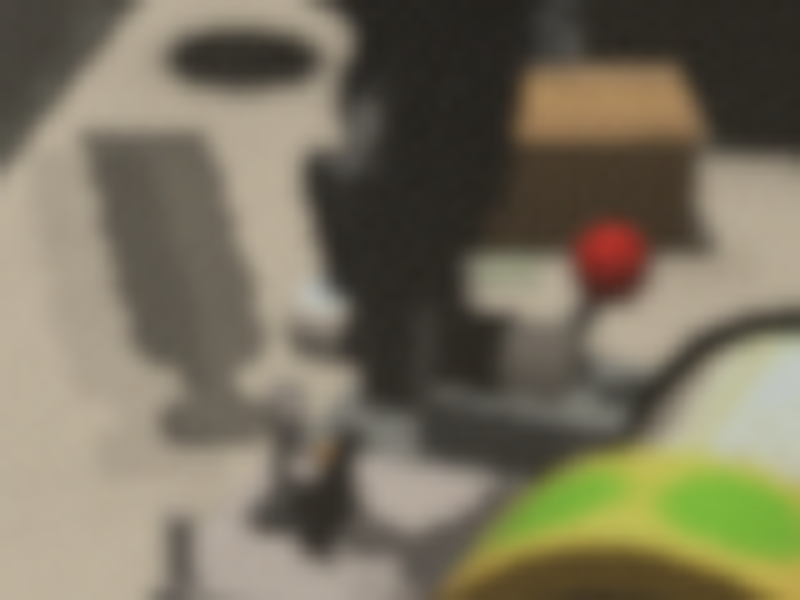

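Call:
step_arm([
  [[0,0,-1.5],[0,0,0]],
  [[0,0,-3],[0,0,0]],
  [[0,0,-4.5],[0,0,0]],
  [[0,0,-6],[0,0,0]],
  [[0,0,-6],[0,0,0]],
])

```text
t: 6.75
eef_pos: [0.4797, 0.0444, 0.2444]
eef_rot: [[0.993, 0.12, -0.0], [0.12, -0.993, 0.0], [-0.0, -0.0, -1.0]]
contact_force: [0.3, 1.1, -0.9]
width: 0.0235
```

Call:
step_arm([
  [[0,0,-1.5],[0,0,0]],
  [[0,0,-3],[0,0,0]],
  [[0,0,-4],[0,0,0]],
  [[0,0,-5],[0,0,0]],
  [[0,0,-5],[0,0,0]],
])

```text
t: 7.17
eef_pos: [0.4798, 0.0445, 0.2395]
eef_rot: [[0.993, 0.12, -0.0], [0.12, -0.993, 0.0], [-0.0, -0.0, -1.0]]
contact_force: [-0.9, 0.2, -0.6]
width: 0.0232
```

Call:
step_arm([
  [[0,0,-1],[0,0,0]],
  [[0,0,-2],[0,0,0]],
  [[0,0,-3],[0,0,0]],
  [[0,0,-4],[0,0,0]],
  [[0,0,-4],[0,0,0]],
])

```text
t: 7.58
eef_pos: [0.4797, 0.0444, 0.2355]
eef_rot: [[0.993, 0.12, -0.0], [0.12, -0.993, 0.0], [-0.0, -0.0, -1.0]]
contact_force: [-1.0, 0.1, -1.1]
width: 0.0236
```

Call:
step_arm([
  [[0,0,-1],[0,0,0]],
  [[0,0,-2],[0,0,0]],
  [[0,0,-3],[0,0,0]],
  [[0,0,-3],[0,0,0]],
])

```text
t: 7.92
eef_pos: [0.4797, 0.0444, 0.2325]
eef_rot: [[0.993, 0.12, -0.0], [0.12, -0.993, 0.0], [-0.0, -0.0, -1.0]]
contact_force: [0.4, -0.2, -1.0]
width: 0.0233
```

Call:
step_arm([
  [[0,0,-1],[0,0,0]],
  [[0,0,-2],[0,0,0]],
  [[0,0,-2],[0,0,0]],
])

```text
t: 8.17
eef_pos: [0.4797, 0.0445, 0.2305]
eef_rot: [[0.993, 0.12, -0.0], [0.12, -0.993, 0.0], [-0.0, -0.0, -1.0]]
contact_force: [0.3, -0.4, -1.6]
width: 0.0234
```

Call:
step_arm([
  [[0,0,-0.5],[0,0,0]],
  [[0,0,-1],[0,0,0]],
  [[0,0,-1],[0,0,0]],
])

```text
t: 8.42
eef_pos: [0.4799, 0.0445, 0.2297]
eef_rot: [[0.993, 0.12, 0.0], [0.12, -0.993, 0.0], [0.0, -0.0, -1.0]]
contact_force: [-0.3, 0.2, 0.8]
width: 0.0232
```

Call:
step_arm([
  [[0,0,-0.5],[0,0,0]],
  [[0,0,-1],[0,0,0]],
  [[0,0,-1],[0,0,0]],
])

```text
t: 8.67
eef_pos: [0.4799, 0.0445, 0.2288]
eef_rot: [[0.993, 0.12, 0.0], [0.12, -0.993, 0.0], [0.0, -0.0, -1.0]]
contact_force: [0.1, 0.4, 2.8]
width: 0.0233
```

Call:
step_arm([
  [[0,0,-0.5],[0,0,0]],
  [[0,0,-1],[0,0,0]],
  [[0,0,-1],[0,0,0]],
])

```text
t: 8.92
eef_pos: [0.4797, 0.0445, 0.2276]
eef_rot: [[0.993, 0.12, -0.0], [0.12, -0.993, 0.0], [-0.0, -0.0, -1.0]]
contact_force: [0.7, 0.2, 1.5]
width: 0.0231
```

Call:
step_arm([
  [[0,0,-0.5],[0,0,0]],
  [[0,0,-1],[0,0,0]],
  [[0,0,-1],[0,0,0]],
])

```text
t: 9.17
eef_pos: [0.4798, 0.0445, 0.2266]
eef_rot: [[0.993, 0.12, -0.0], [0.12, -0.993, 0.0], [-0.0, -0.0, -1.0]]
contact_force: [0.8, -0.1, 0.9]
width: 0.0234
```

Call:
step_arm([
  [[0,0,-0.5],[0,0,0]],
  [[0,0,-1],[0,0,0]],
  [[0,0,-1],[0,0,0]],
])

```text
t: 9.42
eef_pos: [0.4797, 0.0444, 0.2255]
eef_rot: [[0.993, 0.12, -0.0], [0.12, -0.993, 0.0], [-0.0, -0.0, -1.0]]
contact_force: [1.0, 0.3, -0.6]
width: 0.0232
```

Call:
step_arm([
  [[0,0,-0.5],[0,0,0]],
  [[0,0,-1],[0,0,0]],
  [[0,0,-1],[0,0,0]],
])

```text
t: 9.67
eef_pos: [0.4798, 0.0444, 0.2245]
eef_rot: [[0.993, 0.12, -0.0], [0.12, -0.993, 0.0], [-0.0, -0.0, -1.0]]
contact_force: [1.3, 0.6, -1.9]
width: 0.0233
```

```bash
python3 cap.py 6 side 255 335 165 225
```

```text
9.7167 [0.47972808 0.04443415 0.22453864] [ 1.26908043 -0.03430484 -1.61812037] 0.023650116252221156 [   6.6   22.9  -23.   123.6   14.9   36.1 -110. ]
```

View pics/side6.png

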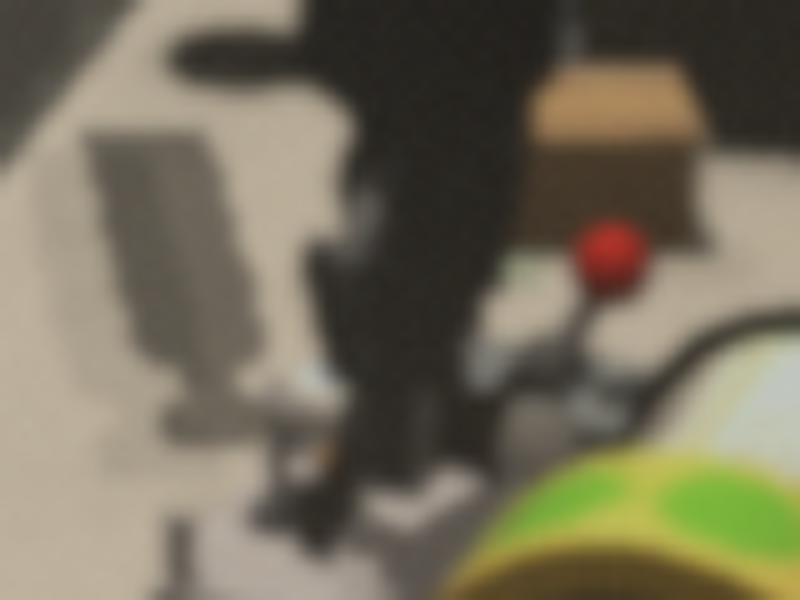

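Call:
step_arm([
  [[0,0,-1],[0,0,0]],
  [[0,0,-2],[0,0,0]],
  [[0,0,-3],[0,0,0]],
  [[0,0,-4],[0,0,0]],
  [[0,0,-4],[0,0,0]],
])

```text
t: 10.13
eef_pos: [0.4797, 0.0445, 0.2204]
eef_rot: [[0.993, 0.12, -0.0], [0.12, -0.993, 0.0], [-0.0, -0.0, -1.0]]
contact_force: [0.9, 0.1, -2.4]
width: 0.0233
```

Call:
step_arm([
  [[0,0,-1],[0,0,0]],
  [[0,0,-2],[0,0,0]],
  [[0,0,-3],[0,0,0]],
  [[0,0,-4],[0,0,0]],
  [[0,0,-4],[0,0,0]],
])

```text
t: 10.55
eef_pos: [0.4797, 0.0444, 0.2164]
eef_rot: [[0.993, 0.121, -0.0], [0.121, -0.993, 0.0], [-0.0, -0.0, -1.0]]
contact_force: [0.7, -0.2, -1.7]
width: 0.0235
```

Call:
step_arm([
  [[0,0,-1],[0,0,0]],
  [[0,0,-2],[0,0,0]],
  [[0,0,-3],[0,0,0]],
  [[0,0,-3],[0,0,0]],
])

```text
t: 10.88
eef_pos: [0.4797, 0.0445, 0.2135]
eef_rot: [[0.993, 0.121, -0.0], [0.121, -0.993, 0.0], [-0.0, -0.0, -1.0]]
contact_force: [0.2, 0.2, -2.5]
width: 0.0233
```

Call:
step_arm([
  [[0,0,-0.7],[0,0,0]],
  [[0,0,-1.5],[0,0,0]],
  [[0,0,-1.5],[0,0,0]],
])

```text
t: 11.13
eef_pos: [0.4797, 0.0444, 0.212]
eef_rot: [[0.993, 0.12, -0.0], [0.12, -0.993, 0.0], [-0.0, -0.0, -1.0]]
contact_force: [1.4, -0.7, -3.0]
width: 0.0235
```

Call:
step_arm([
  [[0,0,-0.5],[0,0,0]],
  [[0,0,-1],[0,0,0]],
  [[0,0,-1],[0,0,0]],
])

```text
t: 11.38
eef_pos: [0.4797, 0.0444, 0.2111]
eef_rot: [[0.993, 0.12, -0.0], [0.12, -0.993, 0.0], [-0.0, -0.0, -1.0]]
contact_force: [1.0, -0.2, -3.5]
width: 0.0233
```

Call:
step_arm([
  [[0,0,-0.5],[0,0,0]],
  [[0,0,-1],[0,0,0]],
  [[0,0,-1],[0,0,0]],
])

```text
t: 11.63
eef_pos: [0.4797, 0.0444, 0.21]
eef_rot: [[0.993, 0.12, -0.0], [0.12, -0.993, 0.0], [-0.0, -0.0, -1.0]]
contact_force: [1.9, -0.1, -5.6]
width: 0.0231
```

Call:
step_arm([
  [[0,0,-0.5],[0,0,0]],
  [[0,0,-1],[0,0,0]],
  [[0,0,-1],[0,0,0]],
])

```text
t: 11.88
eef_pos: [0.4797, 0.0444, 0.209]
eef_rot: [[0.993, 0.12, -0.0], [0.12, -0.993, 0.0], [-0.0, -0.0, -1.0]]
contact_force: [0.9, 0.7, -5.1]
width: 0.0231
```

Call:
step_arm([
  [[0,0,-0.3],[0,0,0]],
  [[0,0,-0.6],[0,0,0]],
  [[0,0,-0.6],[0,0,0]],
])

```text
t: 12.13
eef_pos: [0.4798, 0.0443, 0.2086]
eef_rot: [[0.993, 0.12, -0.0], [0.12, -0.993, -0.0], [-0.0, 0.0, -1.0]]
contact_force: [0.2, -0.9, -2.6]
width: 0.0233
```

Call:
step_arm([
  [[0,0,-0.3],[0,0,0]],
  [[0,0,-0.3],[0,0,0]],
  [[0,0,-0.3],[0,0,0]],
])

```text
t: 12.38
eef_pos: [0.4798, 0.0443, 0.2083]
eef_rot: [[0.993, 0.12, 0.0], [0.12, -0.993, -0.0], [0.0, 0.0, -1.0]]
contact_force: [-0.2, -2.6, -1.3]
width: 0.0235
```

```bash
python3 -c "
from workcell import sense
s=sense();print(s['contact_force'],s['wrist_torque'],s['eef_pos'])"
```

```text
[-0.19044655 -2.59243647 -1.26670276] [-0.47380657 -0.15149199 -0.03653956] [0.47982847 0.0442888  0.20833628]
```

Call:
step_arm([
  [[0,-0.5,-0.2],[0,0,0]],
  [[0,-0.5,-0.4],[0,0,0]],
  [[0,-0.5,-0.4],[0,0,0]],
])

```text
t: 12.63
eef_pos: [0.4799, 0.044, 0.208]
eef_rot: [[0.993, 0.12, 0.0], [0.12, -0.993, 0.0], [0.0, -0.0, -1.0]]
contact_force: [0.3, -1.0, 2.2]
width: 0.0231
```

Call:
step_arm([
  [[0,0,0],[0,0,0]],
  [[0,0,0],[0,0,0]],
  [[0,0,0],[0,0,0]],
  [[0,0,0],[0,0,0]],
  [[0,0,0],[0,0,0]],
  [[0,0,0],[0,0,0]],
], jaw=0.7)

```text
t: 13.13
eef_pos: [0.4798, 0.044, 0.2079]
eef_rot: [[0.993, 0.121, 0.0], [0.121, -0.993, 0.0], [0.0, -0.0, -1.0]]
contact_force: [-1.0, -0.9, 1.3]
width: 0.0595
```

Call:
step_arm([
  [[0,0,10],[0,0,0]],
  [[0,0,30],[0,0,0]],
  [[0,0,60],[0,0,0]],
  [[0,0,80],[0,0,0]],
  [[0,0,92],[0,0,0]],
  [[0,0,92],[0,0,0]],
  [[0,0,92],[0,0,0]],
])

```text
t: 13.72
eef_pos: [0.4798, 0.0439, 0.3009]
eef_rot: [[0.993, 0.12, 0.002], [0.12, -0.993, -0.0], [0.002, 0.0, -1.0]]
contact_force: [0.1, 0.4, -0.7]
width: 0.0597
```

```bash
python3 cap.py 7 side 255 335 165 225; python3 cap.py 7 top 250 370 180 270
```

```text
13.7667 [0.47961044 0.04384447 0.30007391] [-0.12321493  0.19925186 -0.19854436] 0.05977850872254458 [   9.7   15.9  -25.7  120.7    9.6   45.3 -105.1]
13.8167 [0.47951044 0.04387386 0.29960203] [-0.37483273  0.28098576 -0.76523373] 0.06012288837029974 [   9.6   15.9  -25.7  120.7    9.6   45.3 -105.1]
```

View pics/side7.png

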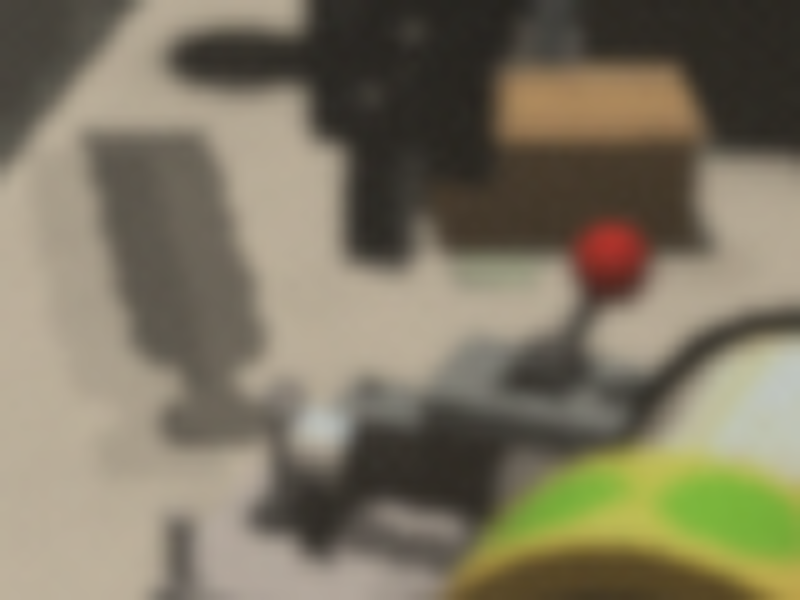

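View pics/top7.png

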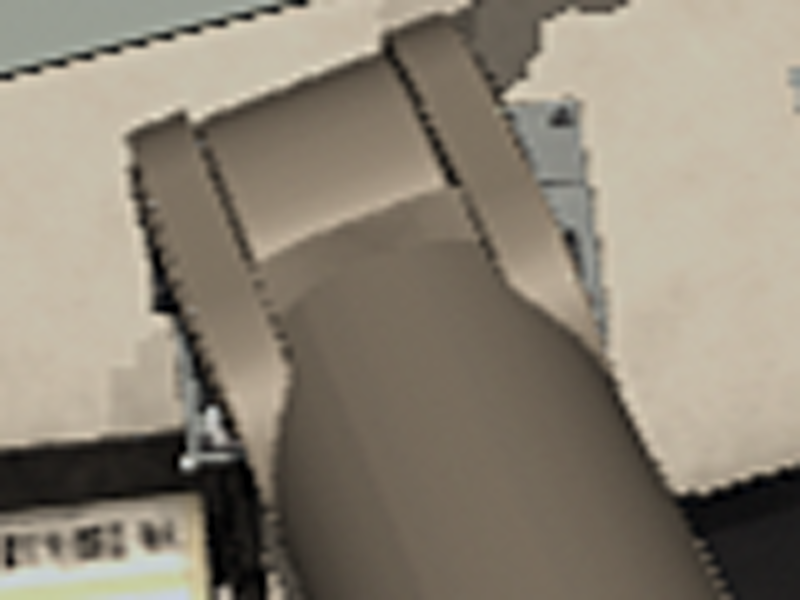

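Call:
step_arm([
  [[0,0,30],[0,0,0]],
  [[0,-25,60],[0,0,0]],
  [[-5,-60,80],[0,0,0]],
  [[-10,-100,80],[0,0,0]],
  [[-15,-140,80],[0,0,0]],
  [[-20,-180,80],[0,0,0]],
  [[-25,-215,80],[0,0,0]],
  [[-30,-240,80],[0,0,0]],
  [[-30,-245,80],[0,0,0]],
], jaw=0)

```text
t: 14.57
eef_pos: [0.4482, -0.2053, 0.3788]
eef_rot: [[0.993, 0.115, -0.002], [0.115, -0.993, -0.0], [-0.002, -0.0, -1.0]]
contact_force: [-0.7, -0.4, -0.1]
width: -0.0003
```

```bash
python3 cap.py 8 top 260 360 185 260; python3 - <<'E'
from h import *
t=pickle.load(open("pics/top0.pkl","rb")); C=cloud(t)
R=C[235:340,330:425].reshape(-1,3); R=R[(R[:,2]>.03)&(R[:,2]<.3)]
for y in np.arange(-.25,0,.02):
  q=R[(R[:,1]>=y)&(R[:,1]<y+.02)]
  if len(q): print(round(y,2),[ (z,q[q[:,2]>z][:,0].max().round(3)) for z in(.03,.06,.12) if (q[:,2]>z).any()])
E
```

```text
14.6167 [ 0.4488614  -0.20400966  0.37883518] [ 0.09939552 -0.79325962 -0.81826711] 7.619890483784743e-05 [ 31.4   9.9 -16.  115.6   3.3  55.  -69.6]
-0.25 [(0.03, np.float64(0.416)), (0.06, np.float64(0.416)), (0.12, np.float64(0.409))]
-0.23 [(0.03, np.float64(0.416)), (0.06, np.float64(0.416)), (0.12, np.float64(0.403))]
-0.21 [(0.03, np.float64(0.413)), (0.06, np.float64(0.413)), (0.12, np.float64(0.4))]
-0.19 [(0.03, np.float64(0.407)), (0.06, np.float64(0.407)), (0.12, np.float64(0.394))]
-0.17 [(0.03, np.float64(0.395)), (0.06, np.float64(0.395)), (0.12, np.float64(0.385))]
-0.15 [(0.03, np.float64(0.389)), (0.06, np.float64(0.389)), (0.12, np.float64(0.379))]
-0.13 [(0.03, np.float64(0.386)), (0.06, np.float64(0.386)), (0.12, np.float64(0.371))]
-0.11 [(0.03, np.float64(0.383)), (0.06, np.float64(0.383)), (0.12, np.float64(0.368))]
-0.09 [(0.03, np.float64(0.369)), (0.06, np.float64(0.368)), (0.12, np.float64(0.359))]
```

View pics/top8.png

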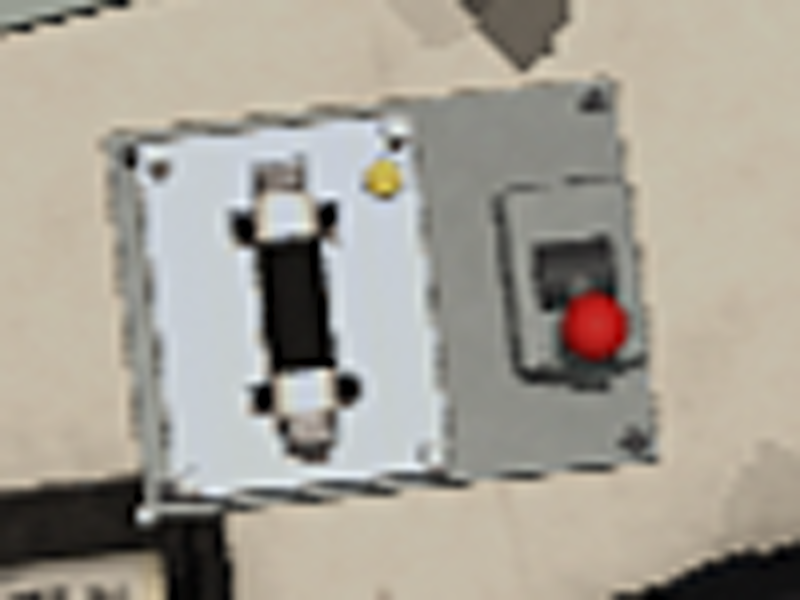

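Call:
step_arm([
  [[-6,35,0],[0,0,0]],
  [[-12,70,0],[0,0,0]],
  [[-18,105,0],[0,0,0]],
  [[-18,125,0],[0,0,0]],
  [[-18,132,0],[0,0,0]],
  [[-18,132,-30],[0,0,0]],
  [[-18,132,-60],[0,0,0]],
  [[-18,132,-85],[0,0,0]],
  [[-18,132,-95],[0,0,0]],
  [[-18,132,-95],[0,0,0]],
])

```text
t: 15.45
eef_pos: [0.4312, -0.0686, 0.2828]
eef_rot: [[0.993, 0.121, -0.004], [0.121, -0.993, 0.001], [-0.004, -0.002, -1.0]]
contact_force: [0.3, -0.0, 0.3]
width: 0.0
```

```bash
python3 cap.py 9 side 260 360 150 225
```

```text
15.5 [ 0.4317716  -0.06869238  0.28439779] [-0.67042074 -0.35425131  1.07362727] -0.0004176471772001653 [ 20.7  13.1 -22.2 126.7   7.4  41.5 -89.6]
```

View pics/side9.png

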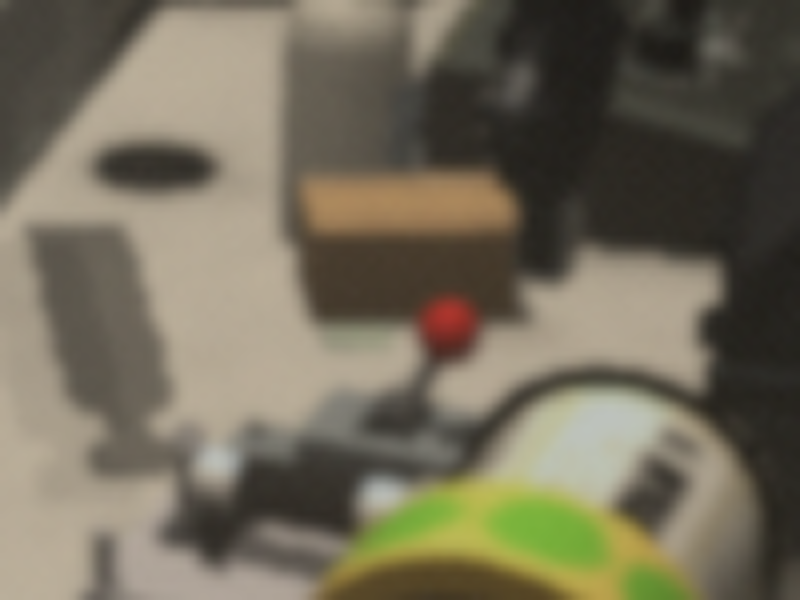

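Call:
step_arm([
  [[0,0,-20],[0,0,0]],
  [[0,0,-38],[0,0,0]],
  [[0,0,-47],[0,0,0]],
  [[0,0,-50],[0,0,0]],
  [[0,0,-50],[0,0,0]],
  [[4,0.5,-50],[0,0,0]],
  [[8,1,-50],[0,0,0]],
  [[12,1.5,-50],[0,0,0]],
])

```text
t: 16.17
eef_pos: [0.4446, -0.0675, 0.2358]
eef_rot: [[0.993, 0.12, 0.001], [0.12, -0.993, -0.0], [0.001, 0.0, -1.0]]
contact_force: [-5.8, -1.3, 4.4]
width: -0.0004
```

Call:
step_arm([
  [[4,0.5,0],[0,0,0]],
  [[8,1,0],[0,0,0]],
  [[12,1.5,0],[0,0,0]],
  [[16,2,0],[0,0,0]],
  [[20,2.4,0],[0,0,0]],
])

```text
t: 16.58
eef_pos: [0.4643, -0.065, 0.2349]
eef_rot: [[0.993, 0.12, 0.0], [0.12, -0.993, 0.0], [0.0, -0.0, -1.0]]
contact_force: [-2.2, -0.6, 1.7]
width: -0.0001
```

```bash
python3 cap.py 10 side 260 360 150 225
```

```text
16.6333 [ 0.46494933 -0.0649286   0.2349925 ] [-0.63229308 -0.19328189 -0.02754277] -0.00014701862896036454 [ 17.6  20.6 -20.4 124.9  11.9  36.3 -94.2]
```

View pics/side10.png

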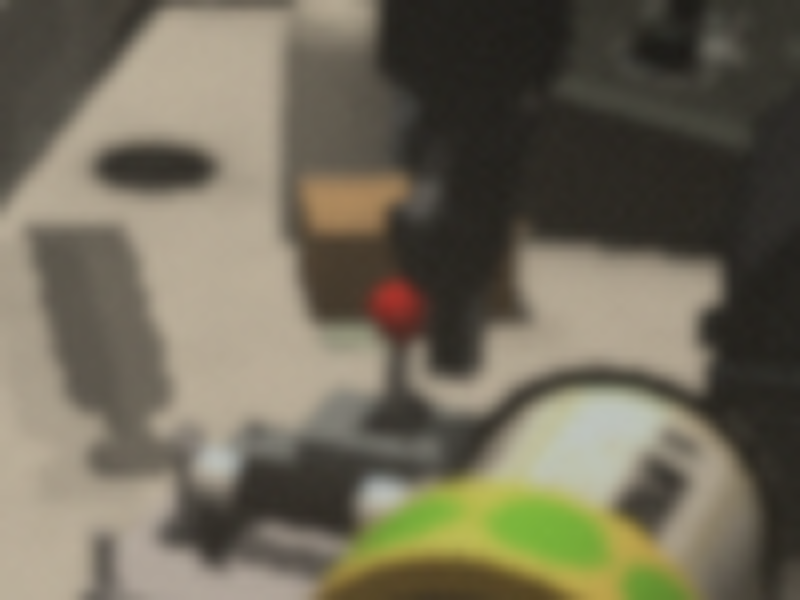

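Call:
step_arm([
  [[4,0.5,0],[0,0,0]],
  [[8,1,0],[0,0,0]],
  [[12,1.5,0],[0,0,0]],
  [[16,2,0],[0,0,0]],
  [[19,2.3,0],[0,0,0]],
  [[21,2.5,0],[0,0,0]],
  [[21,2.5,0],[0,0,0]],
])

```text
t: 17.22
eef_pos: [0.4852, -0.0625, 0.2348]
eef_rot: [[0.993, 0.121, 0.0], [0.121, -0.993, 0.0], [0.0, -0.0, -1.0]]
contact_force: [-0.1, -0.7, 0.6]
width: -0.0002
```

Call:
step_arm([
  [[1,0.1,0],[0,0,0]],
  [[2,0.2,0],[0,0,0]],
  [[2,0.2,0],[0,0,0]],
])

```text
t: 17.47
eef_pos: [0.4868, -0.0624, 0.2349]
eef_rot: [[0.993, 0.121, -0.0], [0.121, -0.993, 0.0], [-0.0, -0.0, -1.0]]
contact_force: [0.1, 0.2, -0.4]
width: -0.0001
```

Call:
step_arm([
  [[0.5,0.1,0],[0,0,0]],
  [[1,0.1,0],[0,0,0]],
  [[1,0.1,0],[0,0,0]],
])

```text
t: 17.72
eef_pos: [0.4878, -0.0624, 0.2349]
eef_rot: [[0.993, 0.12, -0.0], [0.12, -0.993, 0.0], [-0.0, -0.0, -1.0]]
contact_force: [-1.7, -0.1, -0.8]
width: -0.0001
```

Call:
step_arm([
  [[1,0.1,0],[0,0,0]],
  [[1.5,0.2,0],[0,0,0]],
  [[1.5,0.2,0],[0,0,0]],
])

```text
t: 17.97
eef_pos: [0.4889, -0.0622, 0.2347]
eef_rot: [[0.993, 0.12, -0.001], [0.12, -0.993, -0.0], [-0.001, -0.0, -1.0]]
contact_force: [-5.8, -1.0, 0.3]
width: -0.0002
```

Call:
step_arm([
  [[0.5,0.1,0],[0,0,0]],
  [[1,0.1,0],[0,0,0]],
  [[1,0.1,0],[0,0,0]],
])

```text
t: 18.22
eef_pos: [0.4893, -0.0622, 0.2346]
eef_rot: [[0.993, 0.12, -0.003], [0.12, -0.993, -0.0], [-0.003, 0.0, -1.0]]
contact_force: [-10.8, -0.3, 4.7]
width: 0.0004
```

```bash
python3 cap.py 11 side 260 360 150 225
```

```text
18.2667 [ 0.48926023 -0.06218294  0.23456298] [-9.8025954   0.08172786  5.20053367] 3.213313906641419e-05 [ 16.7  22.4 -20.  122.   12.3  37.7 -94.8]
```

View pics/side11.png

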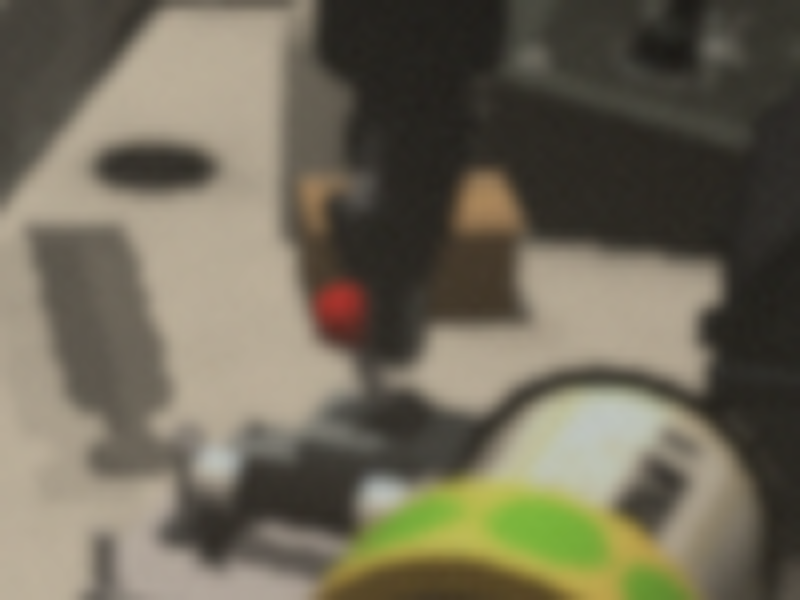

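Call:
step_arm([
  [[-8,-1,0],[0,0,0]],
  [[-25,-3,0],[0,0,0]],
  [[-45,-6,0],[0,0,0]],
  [[-45,-6,30],[0,0,0]],
  [[-45,-6,65],[0,0,0]],
  [[-45,-6,105],[0,0,0]],
  [[-45,-30,140],[0,0,0]],
  [[-40,-70,145],[0,0,0]],
  [[-38,-110,145],[0,0,0]],
  [[-38,-140,145],[0,0,0]],
])

```text
t: 19.1
eef_pos: [0.4521, -0.205, 0.3814]
eef_rot: [[0.993, 0.119, 0.003], [0.119, -0.993, -0.002], [0.003, 0.003, -1.0]]
contact_force: [-0.2, 0.7, 0.1]
width: 0.0001
```

```bash
python3 cap.py 12 side 260 360 150 225; python3 cap.py 12 top 260 360 185 260;  python3 - <<'E'
from h import *
t=pickle.load(open("pics/top12.pkl","rb"));C=cloud(t)
hsv=cv2.cvtColor(t["pixels"],cv2.COLOR_BGR2HSV).astype(int);H,S,V=hsv[...,0],hsv[...,1],hsv[...,2]
red=((H<8)|(H>172))&(S>150)&(V>90); v,u=np.where(red[190:250,320:350]); u=u.mean()+320;v=v.mean()+190
P=onz(t,u,v,.076); d=P[:2]-[.4753,.0443]; a=np.radians(6.9); print(u,v,P,"unit",d@[np.cos(a),np.sin(a)],d@[-np.sin(a),np.cos(a)])
for nm,e in(("far",32.5),("near",-32.5),("rub",0)):
  uu,vv=proj(t,np.array([.4753,.0443,.06])+np.array([np.cos(a),np.sin(a),0])*e*1e-3); uu,vv=int(round(uu)),int(round(vv))
  print(nm,uu,vv,np.median(C[vv-1:vv+2,uu-1:uu+2,2]))
E
```

```text
19.15 [ 0.45139404 -0.20975506  0.38064168] [-1.86436649 -8.08228397  0.11919821] -0.00018860136519640856 [ 32.3  10.2 -16.5 115.    3.7  55.1 -69.4]
19.2 [ 0.4515573  -0.20676381  0.38019038] [-0.0187062   0.75876907 -0.43102184] 0.00023294648421887332 [ 32.1  10.1 -16.7 115.2   3.6  55.1 -69.8]
332.16326530612247 210.22448979591837 [ 0.51287188 -0.06079403  0.076     ] unit 0.024674091940802112 -0.10884663204551762
far 295 212 0.061691513497480255
near 297 233 0.06449146023682362
rub 296 223 0.06287838931110734
```

View pics/side12.png

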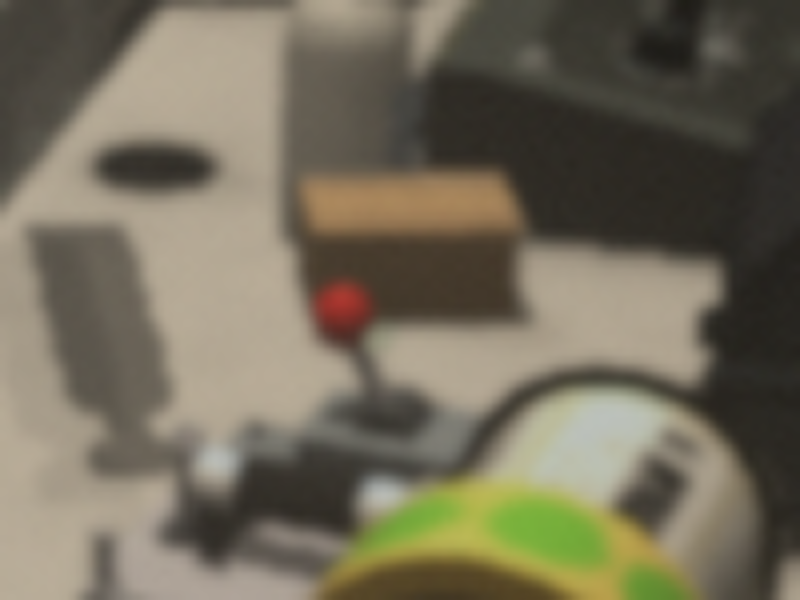

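View pics/top12.png

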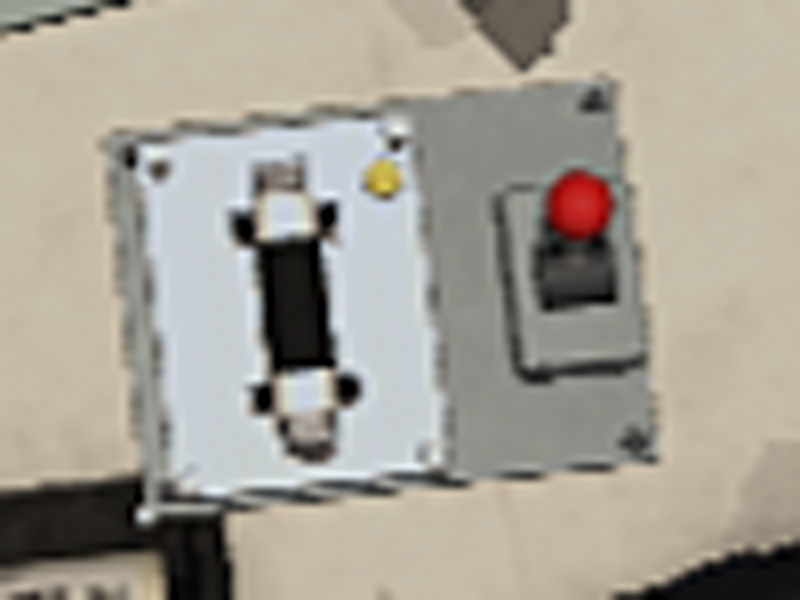

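Call:
step_arm([
  [[0,0,10],[0,0,0]],
  [[0,0,10],[0,0,0]],
  [[0,0,10],[0,0,0]],
])

```text
t: 19.45
eef_pos: [0.4526, -0.201, 0.3907]
eef_rot: [[0.993, 0.122, 0.002], [0.122, -0.993, -0.0], [0.001, 0.001, -1.0]]
contact_force: [0.2, 0.5, 0.2]
width: 0.0001
```

```bash
python3 -c "
from workcell import sense,env
s=sense();print(s['t'],s['contact_force'],s['eef_pos']); print(env.sign_off())"
```

```text
19.45 [0.22896188 0.5401023  0.21799861] [ 0.45260897 -0.20102602  0.39073739]
the job is handed in; nothing more can be done
None
```

The roller is back in the feed unit and the drive lever is fully over. I handed the job in at 19.5 s with the arm clear of everything.

**Roller:** I laid it over the clips and pressed straight down in small steps.
- **Contact:** the clips first resisted about 22 mm above home. The readings, taken at the pauses, never showed more than about 4 N of push.
- **Snap:** near the bottom the clips pulled it in with about 4 N, and it met the seat stop with about 3 N. I then let go.

**Lever:** I pushed it with closed fingers until the force rose to about 10 N at its stop.

**Last checks:**
- **Roller level:** in both views it lies level in the two V seats with the clips over its ends. Hub tops measured 62 and 64 mm high, against about 63 mm expected, within the depth noise.
- **Lever at its stop:** the ball is 24.7 mm past the pivot, against 24 mm expected.
- **Not confirmed:** I did not measure the clips' spread directly. It rests on the force pattern and the pictures.
- **Brief force reading:** one reading showed −8 N sideways as the arm stopped in free air, gone at the next reading. I took it as inertia, not contact.
- **Grip width:** the jaws read 23 mm on the 26 mm rubber. It held without slipping.

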